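# Hang the caddy on the slat panel

## Task

Hang the small blue two-compartment caddy in the upper groove of the white slat panel: tilt its front up so that both steel tabs on its back go into the groove, then swing the front down until the tabs sit behind the groove's upper lip, the back lies flat against the panel and the caddy rests fully down. Then slide it along the groove to the right until it meets the rubber-tipped screw of the red stop, press it against the screw with a light push of about 10 newtons for a moment, and leave it hanging there. Never push hard on the panel or the stop, and leave the other things on the bench alone.

Things in the scene. Friction and masses are not known exactly. Their poses are not given: they have to be found in the camera images.
- panel: White slat panel, 340 mm wide, 188 mm high, rigidly fixed to the bench on a dark foot 12 mm high that sticks out 15 mm in front. Origin on the bench under the middle of its front face; +x points into the panel (away from the robot), +y left along the grooves, +z up. Of its two horizontal grooves the upper is used; see point groove.
- groove (a point): Top front edge of the upper groove's lower lip, middle of the panel's width, 142 mm above the bench; axes as the panel. The opening is 16 mm high (142 to 158 mm above the bench). The front lips above and below it are 4 mm thick; behind them the pocket reaches 28 mm deep from the front face and from 129.5 to 177 mm above the bench.
- stop: Red stop block with a black thumb knob, rigidly clamped in the upper groove, 24 mm wide along the groove, standing 16 mm out from the panel's front face (knob 26 mm), 84 to 164 mm above the bench. Origin on the bench below its middle, in the plane of the panel's front face; axes as the panel. A rubber-tipped screw sticks out of its left side, see stop_face.
- stop_face (a point): Middle of the stop block's left (+y) side, 12 mm from its middle, 120 mm above the bench; axes as the panel. The stop's stiff screw (tip 12 mm wide, 94 mm above the bench, 8.5 mm in front of the panel) sticks out of this side by 6 to 20 mm, set differently each time and not measured: find its tip by feel or by camera. It meets the caddy's right side wall.
- caddy: Loose blue caddy, 80 mm wide (y), 80 mm deep (x), 200 to 325 g, standing upright on the bench at the start. Origin at its underside, under the middle of its flat rear face (the plane x = 0); +z up, its front points to -x. Outer walls 28 mm high, rear plate 4 mm thick and 70 mm high. Two steel tabs on the rear, 16 mm wide, at y = +22 and -22 mm.
- seat (a point): On the caddy: middle of the rear face at the underside of the tabs, (0, 0, 66) mm in the caddy's frame; axes as the caddy. Each tab starts here as a level tongue 4 mm thick that runs back to x = +10 mm. When hung, the tongues rest on the groove's lower lip and seat lies on the line of point groove, with 2 mm play to the front.
- tab_tip (a point): On the caddy: middle between the tops of the two tabs, (8, 0, 86) mm in the caddy's frame. Each tongue ends in an upturned lip from x = +6 to +10 mm, z = 66 to 86 mm. These 20 mm pass the 16 mm opening only with the caddy's front tilted up about 40 to 45 degrees, moving in and gradually up; then swing down with seat 6 to 8 mm above the lower lip.
- caddy_side (a point): On the caddy: the right (-y) side at the rear face, (0, -40, 36) mm in the caddy's frame. When the caddy touches the stop's screw this point is 6 to 20 mm to the left (+y) of point stop_face.
- handle (a point): On the caddy: grip point of the grey handle on the middle divider, (-52, 0, 56) mm in the caddy's frame. The handle is 12 mm thick (y), from x = -74 to -30 mm, up to z = 72 mm; grip it across its thickness. The open compartments beside it are about 31 mm wide, so open the fingers only part way.
- sample_pot_1: Bystander: white sample pot with red cap, 29 mm wide, 46 mm high, origin under its middle.
- stopper: Bystander: black rubber stopper, 29 mm wide, 30 mm high, origin under its middle.
- tube50_pad: Bystander: standing tube with orange cap, 34 mm wide, 114 mm high, origin under its middle.
- timer: Bystander: white bench timer, 66 x 66 x 16 mm, origin under its middle.
There are look-alikes about, which are no part of the job. Several things have the shape of the caddy; the one meant has the colours described above.

How it is judged (in metres and radians):
On the way, in this order (a step that is already met when the one before it is completed fails the run):
1. both tab ends are inside the upper groove, behind its lips, with the caddy still tilted (x of tab_tip in the frame of groove between 0.006 and 0.028 m and z of tab_tip in the frame of groove between 0.002 and 0.035 m and y of tab_tip in the frame of groove between -0.14 and 0.14 m and angle between the z axis of caddy and the z axis of panel, either way round above 0.2 rad), for 0.05 s.
2. the caddy is swung down: its rear face lies flat against the panel with the tongues on the lower lip (x of seat in the frame of groove between -0.003 and 0.003 m and z of seat in the frame of groove between -0.0025 and 0.0025 m and angle between the z axis of caddy and the z axis of panel, either way round below 0.06 rad and angle between the y axis of caddy and the y axis of panel, either way round below 0.06 rad), for 0.2 s.
3. hanging in the groove, swung down, the caddy's side is pressed against the stop's screw with more than 2 N (contact force between caddy and stop above 2 N and x of tab_tip in the frame of groove between 0.003 and 0.013 m and z of tab_tip in the frame of groove between 0.016 and 0.026 m and angle between the z axis of caddy and the z axis of panel, either way round below 0.12 rad and angle between the y axis of caddy and the y axis of panel, either way round below 0.12 rad), for 0.2 s.
At the end, for the whole second after the job is handed in: The caddy hangs in the upper groove beside the stop, released and at rest: its seat point within 3 mm of the groove's front plane and 2.5 mm of the lower lip's height, upright and square to the panel within 0.06 rad, its right side still where the stop's screw ends (4 to 22 mm from the stop block) (all of step 2 and y of caddy_side in the frame of stop_face between 0.004 and 0.022 m and linear speed of caddy below 0.02 m/s and contact force between the fingers and caddy below 0.1 N); the robot touches nothing.
It fails at once if the caddy is pushed against the panel with more than 30 N (contact force between caddy and panel above 30 N).
It fails at once if the caddy is pushed against the stop with more than 20 N (contact force between caddy and stop above 20 N).
It fails at once if one of the loose things beside the job is moved by more than 20 mm (distance of any of sample_pot_1, stopper, tube50_pad, timer from where it was at the start of the episode above 0.02 m).
It also fails if it takes over 64 s, if anything falls off the work surface, if the arm or the gripper's body presses on something with over 40 N, if the wrist force passes 120 N, or if a joint passes its speed limit or range.

## Robot

A 6-joint arm with a two-finger parallel gripper is mounted at the origin on a cart in front of the work surface, level with it; the furniture and walls round the work are solid. World frame = base frame: x ahead of the robot, y to its left, z up, the work surface at z = 0. Lengths are in mm, angles in degrees, forces in N, time in s.
With the tool pointing down it reaches from about 375 to 925 mm from the base axis. Payload 5.7 kg.
Tool frame: the origin (TCP) lies on the front face of the gripper's body, between the roots of the fingers; the fingertips stand 80 mm ahead of it and the grasp point (between the pads) lies 61 mm ahead of it (ctrl.grip_point_offset is the distance from the TCP to the grasp point, in mm); x points along the fingers, y is the direction in which the jaws open and shut, and the axes are right-handed (so a half turn about x gives the same grasp; the last joint's range is limited). The gripper opens to 88 mm and grips with 3 to 60 N. Pads are 20 mm wide; open, the fingers measure 115 mm over their backs; the gripper's body (75 mm by 178 mm) begins 61 mm behind the grasp point.
Start: joints at [-82.454, 20.558, 86.54, -0, 72.909, -6.595], TCP at [146.569, -581.799, 302.623] pointing down, gripper open.
Joint ranges: [-170.27, 170.27], [-57.76, 135], [12.27, 136.19], [-55.21, 235.2], [11.17, 155.16], [-170.74, 170.74]. Speed limits (degrees/s): [136.94, 136.94, 180, 180, 180, 180].

## Interface

Orientations are given as [roll, pitch, yaw] about the fixed x, y, z axes, in that order (R = Rz(yaw) Ry(pitch) Rx(roll)).
In Python, from station import sensors, eyes, ticket, boxes_of, trace, ctrl gives the robot as it stands. The module is installed in compiled form; this text tells all that it offers.
- The arm moves only by the tool servo_tool, never from a script. Its argument "commands" is one flat list of numbers, 7 for each row, row after row: the turn, a rotation vector about the tool's x, y, z in degrees, then the shift along the tool's x, y, z in mm, then the finger opening in mm, from 0 to 87.8. A call has 1 to 8 rows; each row is the pose to reach, as a shift and turn from the pose measured when the call began, along the tool's axes at that moment; what a row does not reach only later rows make up. A row lasts 1/8 s, in which the tool goes at most 62.5 mm and 10.7 degrees, less where a joint would pass 70% of its speed; a pose out of reach is approached as far as the arm can. A call with a gripper value outside its range is refused whole. The fingers move at their own pace and stop on an object; "force" is the grip in N (left out, the last holds). Time passes only in rows, so rows that repeat a pose let the fingers close. It gives the time, the measured TCP pose, the force and the opening at its end, in the units of the state.
- sensors.observe(): the state, without advancing time (a new reading comes with each control period).
- eyes.capture(name): name is "scene" or "side" or "wrist"; returns a dict with "img" (400x640x3 uint8, red, green, blue), "range_z" (400x640 float32, mm along the optical axis (not along the pixel's ray), 0 where there is no reading), "fovy" (degrees; the focal length in pixels is half the picture's height over the tangent of half this angle, whatever the lens; pixels are square), "cx", "cy" (the principal point, pixels), "pose" (4x4, takes a point from camera to world coordinates). Camera axes: x right, y up, looking along -z (the intrinsics and any distortion apply to the point x, -y, -z); pixel columns grow to the right and rows downward; lengths in mm; the calibration is good to about 2 mm. A picture is of the moment at which its call begins.
- ticket.hand_in(): hands the job in, once; it reports no verdict.
Trained networks look in a picture, given as the dict that the camera call returned (one of the last four; its "shot" number tells which), for a name from the list of things; names that differ only in an ending like _2 or _b are one class to them, and where a whole thing is asked for, a point or a joint stands for the part that bears it (a point fixed in the world has none). Each returns a list of dicts, best first, with "conf" (0 to 1); they miss things now and then, are a little off and sometimes report something else, mostly with a low value. They report only what shows in the picture. A call takes as long as a camera call. They do not tell look-alikes from the thing itself.
- boxes_of(picture, query): "location" ([column, row] in pixels, amid what is visible of it).
- trace(picture, query): "region" (400x640 bool, what is visible of it) and "location" ([column, row] in pixels, amid what is visible of it).
The state is a dict: "time": time; "joints": joint angles; "joint_velocities": joint speeds; "tau": joint torques, N m; "position": TCP position; "tcp_rot": TCP orientation; "contact_force": force on the tool from outside, world axes, zero at the start; "wrist_torque": the same for the moment, N m; "width": finger opening in mm.
Only numpy, scipy, OpenCV 4.12 (cv2) and the standard library are available. Lean on these libraries where they do the work, as an engineer would, in place of code of your own. Each camera call takes 0.05 s, during which the arm holds its last target.

## Working session

There is one attempt and no reset: what is moved stays moved. The work goes in short steps, Python scripts to look and compute and a tool call to move; the robot and the scene stay as the last step left them, time stands still between calls to the robot, and variables do not carry over. Pictures are saved under pics/ and viewed, and the job is handed in when it is done.

Besides the shell and the picture viewer there is one more tool, called after "Call:" by a JSON object that holds its "api" and its "payload". servo_tool: Moves the arm, as the interface text tells. Its arguments: {"type":"object","properties":{"commands":{"type":"array","items":{"type":"number"}},"force":{"type":"number"}},"required":["commands"]}

```bash
mkdir -p pics; ls
python3 - <<'E'
from station import sensors, eyes, ticket, boxes_of, trace, ctrl
import cv2, numpy as np
s=sensors.observe(); print({k:np.round(v,3).tolist() for k,v in s.items()}); print(ctrl.grip_point_offset)
for n in ["scene","side"]:
    p=eyes.capture(n); cv2.imwrite(f"pics/{n}0.png",p["img"][:,:,::-1]); print(n,p["fovy"],p["cx"],p["cy"],np.round(p["pose"],3).tolist(),[k for k in p])
    for q in ["caddy","handle","stop","panel","timer"]:
        print(q,[(np.round(d["location"]).tolist(),round(d["conf"],2)) for d in boxes_of(p,q)][:5])
print(sensors.observe()["time"])
E
```

```text
pics
{'time': 0.0, 'joints': [-82.454, 20.597, 86.599, 0.001, 72.91, -6.596], 'joint_velocities': [0.021, 0.042, -0.017, -0.02, 0.081, 0.114], 'tau': [-0.002, -51.538, -27.072, 0.067, 0.035, -0.0], 'position': [146.502, -581.269, 301.817], 'tcp_rot': [-97.018, 89.894, 97.123], 'contact_force': [-0.626, 0.465, 0.056], 'wrist_torque': [0.022, 0.016, 0.014], 'width': 87.483}
61.3
scene 46.96969791404923 321.62131461064376 194.8143468748054 [[-0.671, 0.333, -0.663, -207.965], [-0.742, -0.281, 0.609, 629.169], [0.017, 0.9, 0.436, 597.534], [0.0, 0.0, 0.0, 1.0]] ['img', 'range_z', 'fovy', 'cx', 'cy', 'pose', 'shot']
caddy [([206.0, 286.0], 0.85), ([292.0, 284.0], 0.63)]
handle [([208.0, 283.0], 0.89), ([294.0, 283.0], 0.71), ([302.0, 193.0], 0.44)]
stop [([354.0, 172.0], 0.54), ([207.0, 286.0], 0.26)]
panel [([305.0, 189.0], 0.61)]
timer []
side 57.469950426155364 315.12046709750484 200.91562858114864 [[0.925, 0.207, -0.319, 199.324], [-0.381, 0.49, -0.784, -737.523], [-0.006, 0.847, 0.532, 619.173], [0.0, 0.0, 0.0, 1.0]] ['img', 'range_z', 'fovy', 'cx', 'cy', 'pose', 'shot']
caddy [([264.0, 209.0], 0.9), ([279.0, 183.0], 0.62)]
handle [([260.0, 206.0], 0.79), ([280.0, 183.0], 0.56)]
stop [([383.0, 240.0], 0.69), ([379.0, 224.0], 0.54)]
panel [([377.0, 227.0], 0.55)]
timer [([374.0, 333.0], 0.68)]
0.6
```

View pics/scene0.png

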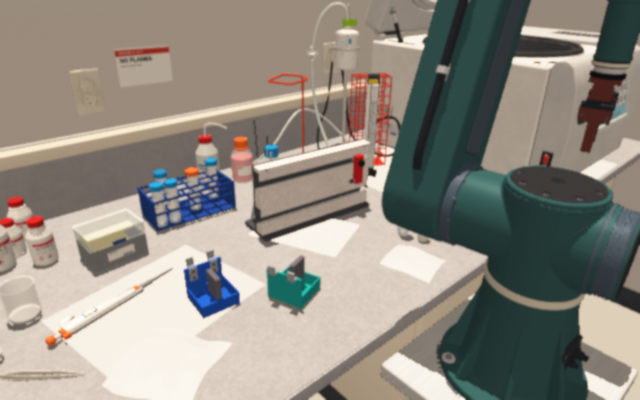

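View pics/side0.png

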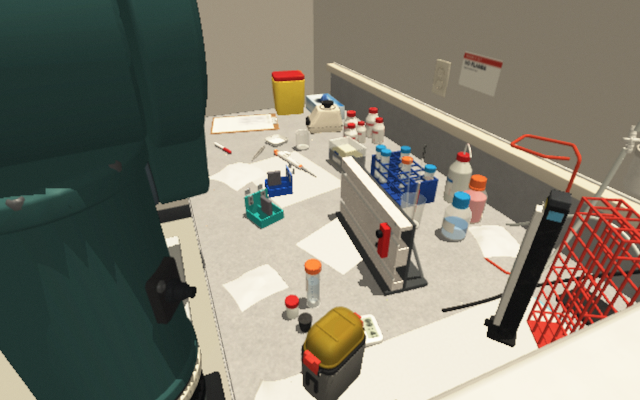

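The scene picture shows two caddies, blue at (208,286) and teal at (292,284). In the side picture they are at (279,183) and (264,209). The blue one fits the description, and I'll confirm it in an enlarged crop. The panel is at (310,190) with the red stop at (358,168).

```bash
cat > h.py <<'E'
from station import sensors, eyes, ticket, boxes_of, trace, ctrl
import cv2, numpy as np
from scipy.spatial.transform import Rotation as R
def K(p):
    f=200/np.tan(np.radians(p["fovy"]/2)); return f
def cloud(p):
    f=K(p); v,u=np.mgrid[0:400,0:640].astype(float); z=p["range_z"].astype(float)
    P=np.stack([(u-p["cx"])/f*z,-(v-p["cy"])/f*z,-z],-1)
    T=np.array(p["pose"]); return P@T[:3,:3].T+T[:3,3]
def proj(p,X):
    T=np.array(p["pose"]); c=(np.atleast_2d(X)-T[:3,3])@T[:3,:3]; f=K(p)
    return np.stack([p["cx"]+f*c[:,0]/-c[:,2],p["cy"]-f*c[:,1]/-c[:,2]],-1)
def ray(p,u,v):
    T=np.array(p["pose"]); f=K(p); d=np.array([(u-p["cx"])/f,-(v-p["cy"])/f,-1]); return T[:3,3],T[:3,:3]@d
def save(p,n,crop=None,k=1):
    im=p["img"][:,:,::-1]
    if crop: x0,y0,x1,y1=crop; im=im[y0:y1,x0:x1]
    cv2.imwrite(f"pics/{n}.png",cv2.resize(im,None,fx=k,fy=k,interpolation=cv2.INTER_CUBIC))
def st():
    s=sensors.observe(); return s
E
python3 - <<'E'
from h import *
for n,crops in [("scene",(160,230,330,330)),("side",(230,150,330,240))]:
    p=eyes.capture(n); save(p,n+"crop",crops,4.5); C=cloud(p)
    hsv=cv2.cvtColor(p["img"],cv2.COLOR_RGB2HSV)
    u0,v0=(208,286) if n=="scene" else (279,183)
    m=np.zeros((400,640),bool); m[v0-40:v0+40,u0-35:u0+35]=True
    b=m&(hsv[...,0]>108)&(hsv[...,0]<130)&(hsv[...,1]>150)&(p["range_z"]>0)
    X=C[b]; print(n,"blue",b.sum(),np.round(np.percentile(X,[2,50,98],axis=0)).tolist())
    for q in ["panel","stop","caddy","handle"]:
        for d in trace(p,q)[:3]:
            r=d["region"]&(p["range_z"]>0); X=C[r]; print(n,q,round(d["conf"],2),np.round(d["location"]),r.sum(),np.round(np.percentile(X,[2,50,98],axis=0)).tolist() if r.sum() else None)
    np.save(f"{n}.npy",C); np.save(f"{n}_img.npy",p["img"])
    print(np.round([C[v0,u0],C[190,310]]))
p=eyes.capture("wrist"); save(p,"wrist0"); print(p["fovy"],np.round(p["pose"],2).tolist())
E
```

```text
scene blue 1325 [[441.0, 246.0, 1.0], [492.0, 291.0, 16.0], [523.0, 327.0, 62.0]]
scene panel 0.82 [303. 190.] 8323 [[572.0, -255.0, 4.0], [599.0, -58.0, 99.0], [655.0, 74.0, 188.0]]
scene stop 0.83 [357. 170.] 353 [[553.0, -244.0, 86.0], [566.0, -209.0, 126.0], [585.0, -191.0, 163.0]]
scene caddy 0.95 [295. 287.] 1799 [[348.0, 102.0, 0.0], [388.0, 173.0, 30.0], [441.0, 199.0, 82.0]]
scene caddy 0.58 [209. 288.] 2406 [[441.0, 246.0, 0.0], [498.0, 291.0, 26.0], [532.0, 327.0, 79.0]]
scene handle 0.86 [207. 284.] 2383 [[441.0, 246.0, 0.0], [499.0, 291.0, 26.0], [531.0, 327.0, 79.0]]
scene handle 0.79 [293. 283.] 1841 [[348.0, 100.0, -1.0], [389.0, 173.0, 29.0], [443.0, 199.0, 81.0]]
[[487. 291.  34.]
 [594. -68.  96.]]
side blue 332 [[443.0, 244.0, 5.0], [488.0, 253.0, 19.0], [523.0, 327.0, 53.0]]
side panel 0.73 [376. 227.] 6755 [[569.0, -263.0, 2.0], [598.0, -158.0, 99.0], [703.0, 72.0, 191.0]]
side stop 0.98 [384. 237.] 422 [[555.0, -228.0, 89.0], [567.0, -222.0, 137.0], [583.0, -187.0, 166.0]]
side stop 0.44 [375. 226.] 6379 [[571.0, -263.0, 8.0], [597.0, -156.0, 106.0], [660.0, 65.0, 191.0]]
side caddy 0.81 [263. 211.] 1007 [[351.0, 100.0, 4.0], [393.0, 153.0, 30.0], [443.0, 197.0, 81.0]]
side caddy 0.71 [277. 184.] 728 [[444.0, 243.0, 2.0], [485.0, 283.0, 28.0], [567.0, 407.0, 76.0]]
side handle 0.95 [280. 181.] 709 [[443.0, 244.0, 2.0], [484.0, 283.0, 28.0], [566.0, 403.0, 77.0]]
side handle 0.94 [264. 208.] 1056 [[351.0, 100.0, 2.0], [393.0, 154.0, 29.0], [444.0, 201.0, 78.0]]
[[487. 284.  29.]
 [580. 241.   3.]]
63.464229480681 [[0.24, 0.94, 0.24, 211.8], [-0.97, 0.24, 0.06, -565.47], [-0.0, -0.25, 0.97, 384.51], [0.0, 0.0, 0.0, 1.0]]
```

View pics/scenecrop.png

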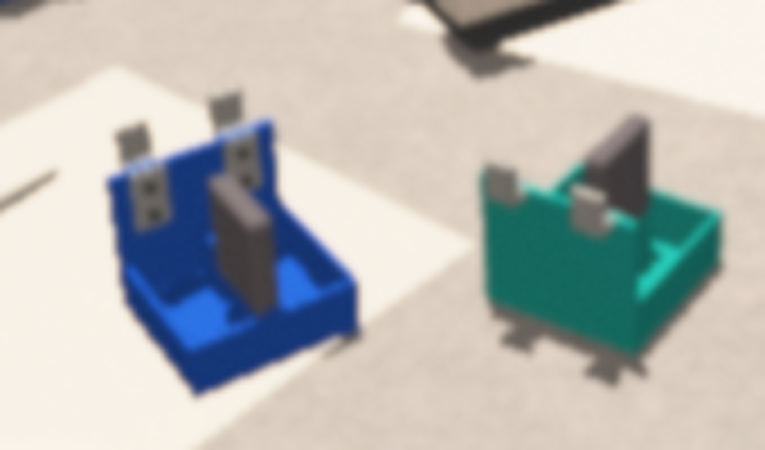

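Run:
```python
from h import *
for n in ["scene","side"]:
    C=np.load(n+".npy"); im=np.load(n+"_img.npy"); hsv=cv2.cvtColor(im,cv2.COLOR_RGB2HSV)
    x,y,z=C[...,0],C[...,1],C[...,2]
    m=(x>550)&(x<640)&(y>-280)&(y<90)&(z>20)&(z<185)&(hsv[...,1]<70)
    P=C[m]
    # ransac front plane vertical: x = a + b y
    best=None; rng=np.random.default_rng(0)
    for _ in range(800):
        i,j=rng.integers(len(P),size=2); d=P[j,:2]-P[i,:2]; L=np.hypot(*d)
        if L<100: continue
        nn=np.array([d[1],-d[0]])/L; r=(P[:,:2]-P[i,:2])@nn
        c=(abs(r)<1.5).sum()
        if best is None or c>best[0]: best=(c,nn,i)
    c,nn,i=best; r=(P[:,:2]-P[i,:2])@nn; Q=P[abs(r)<2]
    A=np.c_[np.ones(len(Q)),Q[:,1],Q[:,2]]; co=np.linalg.lstsq(A,Q[:,0],rcond=None)[0]
    print(n,c,len(P),"x=a+by+cz",co.round(4),"res",np.std(Q[:,0]-A@co).round(2),"yrange",np.percentile(Q[:,1],[0.2,1,99,99.8]).round(1),"zr",np.percentile(Q[:,2],[1,99]).round(1))
    t=np.arctan(co[1]); ax=np.array([np.cos(t),-np.sin(t)]); ay=np.array([np.sin(t),np.cos(t)]) # into, left
    O=np.array([co[0]+co[2]*90,0])
    U=(C[...,:2]-O)@ay; D=(C[...,:2]-O)@ax
    mm=(abs(D)<2.5)&(z>30)&(z<186)&(U>-300)&(U<150)
    for z0 in range(30,186,12):
        k=mm&(abs(z-z0)<6)
        if k.sum()>5: print(z0,k.sum(),np.percentile(U[k],[0,1,99,100]).round(1))
    # red stop
    rd=((hsv[...,0]<8)|(hsv[...,0]>172))&(hsv[...,1]>150)&(x>530)&(x<600)&(y<-150)&(y>-270)&(z>60)&(z<175)
    print("red n",rd.sum(),"U",np.percentile(U[rd],[1,5,50,95,99]).round(1),"D",np.percentile(D[rd],[1,5,50,95]).round(1),"z",np.percentile(z[rd],[1,99]).round(1))
    print("yaw",np.degrees(-t))
```

```text
scene 3062 6221 x=a+by+cz [ 6.019926e+02  1.027000e-01 -1.000000e-04] res 1.05 yrange [-261.9 -258.2   74.5   75.9] zr [ 21.3 183.9]
30 177 [-263.9 -261.5   73.2   76.2]
42 364 [-264.  -259.3   74.9   77.3]
54 8 [-235.6 -234.   -13.7   -5. ]
66 309 [-261.5 -258.2   73.    75. ]
78 358 [-264.2 -258.8   74.9   76.5]
90 341 [-263.4 -259.8   75.    76.4]
102 367 [-262.1 -258.6   75.5   77.9]
114 369 [-262.2 -257.2   75.6   77.4]
126 363 [-263.7 -258.1   74.8   76.8]
138 339 [-264.4 -261.3   73.9   77. ]
162 374 [-259.3 -257.3   75.    77.1]
174 429 [-265.5 -260.    73.3   76.4]
red n 218 U [-227.4 -225.7 -211.9 -205.8 -205. ] D [-22.5 -19.5 -15.3  -6.6] z [ 87.5 164.6]
yaw -5.861083312095022
side 2484 3860 x=a+by+cz [ 6.031599e+02  1.034000e-01 -1.100000e-03] res 0.64 yrange [-260.6 -259.6   73.1   77. ] zr [ 21.6 184. ]
30 110 [-262.2 -260.7   68.2   68.9]
42 224 [-261.9 -260.4   67.2   71.2]
54 99 [-262.9 -262.2   60.3   73.1]
66 121 [-260.5 -258.9   69.3   72.4]
78 202 [-261.8 -261.    73.5   76. ]
90 199 [-261.8 -261.    74.7   77.6]
102 195 [-261.1 -260.2   77.1   78.7]
114 198 [-261.8 -261.5   76.4   76.9]
126 217 [-262.7 -261.5   72.3   77.2]
138 235 [-262.  -260.9   71.8   76.4]
150 50 [-252.2 -250.2   62.    68.5]
162 188 [-261.6 -261.    71.    75. ]
174 290 [-261.9 -260.4   75.    76.5]
red n 327 U [-229.8 -229.2 -226.6 -208.5 -206.5] D [-18.5 -17.  -13.7  -3.7] z [ 87.6 166.6]
yaw -5.900573010614795
```

View pics/wrist0.png

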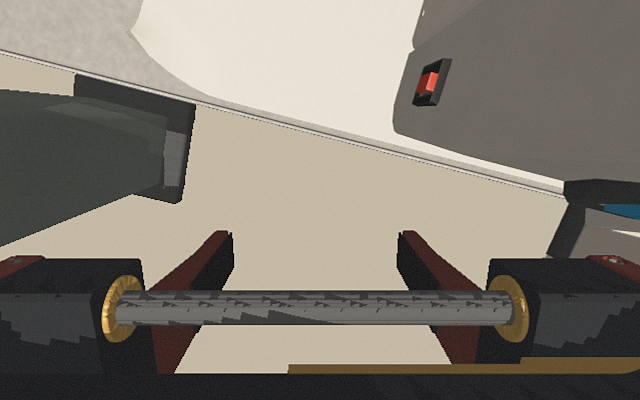

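The crop confirms it: the left caddy (blue walls, grey handle, two compartments, steel tabs) is the one meant, and the teal one to its right is a look-alike. Next I'll fit the caddy's pose from the clouds.

```bash
cat >> h.py <<'E'
from scipy.optimize import least_squares
def boxsd(P,lo,hi):
    c=(np.array(lo)+hi)/2; h=(np.array(hi)-lo)/2; q=abs(P-c)-h
    return np.linalg.norm(np.maximum(q,0),axis=1)+np.minimum(q.max(1),0)
BOX=[((-80,-40,0),(0,40,3)),((-80,-40,0),(-77,40,28)),((-80,-40,0),(0,-37,28)),((-80,37,0),(0,40,28)),((-4,-40,0),(0,40,70)),((-74,-6,3),(-30,6,72)),((6,14,66),(10,30,86)),((6,-30,66),(10,-14,86))]
def caddysd(P): return np.min([abs(boxsd(P,*b)) for b in BOX],axis=0)
def fitcaddy(X,g):
    def res(q):
        c,s=np.cos(q[3]),np.sin(q[3]); Rz=np.array([[c,-s,0],[s,c,0],[0,0,1]])
        return caddysd((X-q[:3])@Rz)
    return least_squares(res,g,loss="soft_l1",f_scale=2,x_scale=[1,1,1,0.02],diff_step=1e-4)
E
python3 - <<'E'
from h import *
for n in ["scene","side"]:
    C=np.load(n+".npy"); im=np.load(n+"_img.npy")
    m=(C[...,0]>425)&(C[...,0]<545)&(C[...,1]>230)&(C[...,1]<345)&(C[...,2]>4)&(C[...,2]<95)
    X=C[m]; print(n,len(X))
    best=None
    for yaw in np.radians(np.arange(-180,180,30)):
        o=np.array([487,287])+40*np.array([np.cos(yaw),np.sin(yaw)])
        r=fitcaddy(X,[*o,0,yaw])
        if best is None or r.cost<best.cost: best=r
    q=best.x; print(best.cost/len(X),q[:3].round(1),np.degrees(q[3]).round(2))
E
```

```text
scene 2035
0.7274011632552576 [522.  282.2  -0.6] -4.66
side 693
2.266369889130706 [524.7 283.9   5.8] -5.8
```

```bash
cat >> h.py <<'E'
GO=61.3
def Rtool(a,yaw,zs=1):
    """tool tilted forward a deg from straight down, heading yaw; camera side toward robot"""
    a,w=np.radians(a),np.radians(yaw)
    h=np.array([np.cos(w),np.sin(w),0]); k=np.array([0,0,1.])
    x=np.sin(a)*h-np.cos(a)*k
    z=zs*(-np.cos(a)*h-np.sin(a)*k)
    y=np.cross(z,x); return np.stack([x,y,z],1)
def cur():
    s=sensors.observe(); return np.array(s["position"]),R.from_euler("xyz",s["tcp_rot"],degrees=True).as_matrix(),s
def rows(targets,ds=1,width=87):
    """targets list of (p_tcp,Rm)"""
    p0,R0,s=cur(); out=[]
    pp,pr=p0,R0
    for p,Rm,*w in targets:
        rv=R.from_matrix(R0.T@Rm).as_rotvec(degrees=True); sh=R0.T@(p-p0)
        step=np.linalg.norm(p-pp); ang=np.degrees(R.from_matrix(pr.T@Rm).magnitude())
        out.append(np.r_[rv.round(1),sh.round(1),w[0] if w else width]); pp,pr=p,Rm
        print(",".join(f"{v:g}" for v in out[-1]),"  step",round(step,1),round(ang,1))
def grip_tcp(g,Rm): return np.asarray(g)-GO*Rm[:,0]
E
python3 - <<'E'
from h import *
p,Rm,s=cur(); print(Rm.round(3).tolist(),s["time"])
print("cam off in tool",(Rm.T@(np.array([211.8,-565.47,384.51])-p)).round(1))
g=np.array([470,286.5,56.]); 
for zs in (1,-1): print(zs,Rtool(0,14.15-180,zs).round(2).tolist())
E
```

```text
[[-0.0, 0.244, -0.97], [0.0, -0.97, -0.244], [-1.0, -0.0, -0.0]] 1.15
cam off in tool [-81.9   0.1 -67.3]
1 [[-0.0, -0.24, 0.97], [-0.0, 0.97, 0.24], [-1.0, 0.0, -0.0]]
-1 [[-0.0, 0.24, -0.97], [-0.0, -0.97, -0.24], [-1.0, 0.0, 0.0]]
```

```bash
cat > path1.py <<'E'
from h import *
import sys
k0,k1=int(sys.argv[1]),int(sys.argv[2]); N=20
pe_R=Rtool(30,-5,-1); pe=np.array([470,286.5,56.])-(GO+110)*pe_R[:,0]; print(pe.round(1))
a0=-75.85;a1=np.degrees(np.arctan2(pe[1],pe[0])); r1=np.hypot(pe[0],pe[1])
T=[]
for k in range(k0,k1):
    t=(k+1)/N; u=max(0,(t-0.6)/0.4)
    ang=np.radians(a0+(a1-a0)*t); r=600+(r1-600)*t; z=302+(pe[2]-302)*u
    T.append((np.array([r*np.cos(ang),r*np.sin(ang),z]),Rtool(30*u,-165.85+160.85*t,-1)))
rows(T,width=30)
E
python3 path1.py 0 7
```

```text
[384.7 294.  204.4]
-8.1,-0,0,0.6,-8.7,-58.7,30   step 59.4 8.1
-16.1,-0,0,0.6,-23.1,-115.6,30   step 58.7 8.0
-24.1,-0,0,0.6,-42.8,-170.3,30   step 58.1 8.0
-32.2,-0,0,0.6,-67.7,-222.2,30   step 57.6 8.0
-40.2,-0,0,0.6,-97.3,-270.9,30   step 57.0 8.0
-48.3,-0,0,0.6,-131.3,-315.9,30   step 56.4 8.0
-56.3,-0,0,0.6,-169.2,-356.9,30   step 55.8 8.0
```

Call:
{"api": "servo_tool", "payload": {"commands": [-8,0,0,0,-9,-59,30,-16,0,0,0,-23,-116,30,-24,0,0,0,-43,-170,30,-32,0,0,0,-68,-222,30,-40,0,0,0,-97,-271,30,-48,0,0,0,-131,-316,30,-56,0,0,0,-169,-357,30], "force": 50}}

```text
time: 2.02
position: [452.8, -329.4, 302.8]
tcp_rot: [78.1, 90.0, -31.5]
contact_force: [1.0, -0.4, 0.1]
width: 29.8
```

```bash
python3 path1.py 7 14
```

```text
[384.7 294.  204.4]
-8.1,0,-0,0.8,6.5,-53.2,30   step 53.6 8.1
-16.1,0,-0,0.8,8.5,-107.9,30   step 54.7 8.0
-24.2,0,-0,0.8,5,-161.9,30   step 54.1 8.0
-32.2,0,-0,0.8,-3.7,-214.8,30   step 53.6 8.0
-40.3,0,-0,0.7,-17.6,-265.9,30   step 53.0 8.0
-48.3,-3.5,1.5,12.9,-36.2,-314.9,30   step 53.8 8.9
-56.3,-6.9,3.7,25.1,-59.4,-361.3,30   step 53.3 8.9
```

Call:
{"api": "servo_tool", "payload": {"commands": [-8,0,0,0,6,-53,30,-16,0,0,0,8,-108,30,-24,0,0,0,5,-162,30,-32,0,0,0,-4,-215,30,-40,0,0,1,-18,-266,30,-48,-3.5,1.5,13,-36,-315,30,-56,-7,3.7,25,-59,-361,30]}}

```text
time: 2.9
position: [519.1, 32.1, 277.8]
tcp_rot: [0.6, 82.2, -52.7]
contact_force: [1.2, 1.1, -0.2]
width: 29.9
```

```bash
python3 path1.py 14 20
```

```text
[384.7 294.  204.4]
-7.9,-3.4,1.3,6,19.3,-47.8,30   step 51.9 8.7
-15.8,-7.1,3.1,11.6,35.2,-97.2,30   step 52.2 8.9
-23.5,-10.8,5.5,17,46.1,-147.4,30   step 51.6 8.9
-31.2,-14.3,8.4,22.4,51.9,-197.8,30   step 51.1 8.9
-38.6,-17.6,11.8,27.9,52.8,-248.1,30   step 50.5 8.9
-45.9,-20.8,15.7,33.4,48.9,-297.6,30   step 50.0 8.9
```

Call:
{"api": "servo_tool", "payload": {"commands": [-8,-3.4,1.3,6,19,-48,30,-16,-7,3,12,35,-97,30,-23.5,-11,5.5,17,46,-147,30,-31,-14.3,8.4,22,52,-198,30,-38.6,-17.6,11.8,28,53,-248,30,-46,-21,15.7,33,49,-298,30,-46,-21,15.7,33,49,-298,30]}}

```text
time: 3.78
position: [381.1, 295.6, 203.4]
tcp_rot: [-0.4, 59.9, -4.9]
contact_force: [0.9, -0.9, -0.1]
width: 30.0
```

Run:
```python
from h import *
p=eyes.capture("wrist"); save(p,"w1"); C=cloud(p); np.save("w1.npy",C)
pp,Rm,s=cur(); print(pp.round(1),s["joints"],s["time"],Rm.round(3).tolist())
m=(C[...,0]>425)&(C[...,0]<545)&(C[...,1]>230)&(C[...,1]<345)&(C[...,2]>4)&(C[...,2]<95)&(p["range_z"]>0)
# drop finger points
X=C[m]; tl=(X-pp)@Rm; X=X[~((tl[:,0]<90)&(abs(tl[:,1])<70)&(abs(tl[:,2])<30))]
r=fitcaddy(X,[522,282,0,-0.085]); print(len(X),r.cost/len(X),r.x[:3].round(1),np.degrees(r.x[3]))
q=r.x; c,sn=np.cos(q[3]),np.sin(q[3]); print("handle",q[0]-52*c,q[1]-52*sn,56+q[2])
print([ (d["location"],round(d["conf"],2)) for d in boxes_of(p,"handle")])
```

```text
[382.9 295.1 204.2] [ 42.70989624  15.31177613 120.99521175 -46.36139911  30.83361736
  -4.72134153] 3.825 [[0.5, 0.083, 0.862], [-0.044, 0.997, -0.07], [-0.865, -0.003, 0.501]]
7258 0.2898141561268655 [ 5.227e+02  2.837e+02 -5.000e-01] -5.020508680551491
handle 470.896536656922 288.29101662458226 55.50480945315923
[([123.6, 113.3], 0.9), ([315.7, 196.3], 0.76), ([95.4, 284.7], 0.25)]
```

View pics/w1.png

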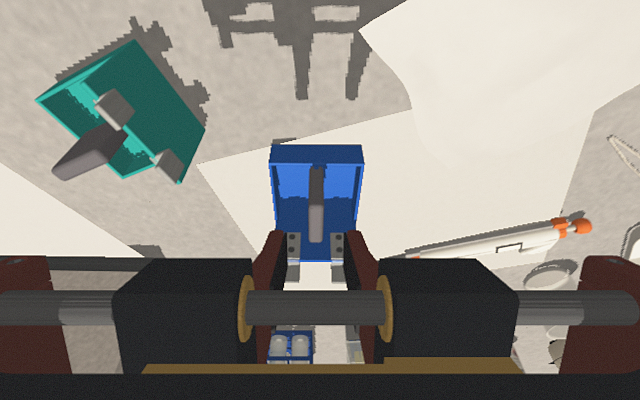

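The wrist view shows the blue caddy at (317,200) with its grey handle at (316,200), between the fingers' line. Teal is at (125,115), off to the side. The wrist fit agrees with the scene fit to about 1.5 mm. Joint 4 is getting near its limit, so I'll use a 20° forward tilt for the grasp instead.

```bash
cat > path2.py <<'E'
from h import *
Rm=Rtool(20,-5,-1); g=np.array([470.9,288.0,55.5])
p0,R0,s=cur()
T=[]
seq=[(80,25),(70,20),(45,20),(22,20),(8,20),(0,20),(0,20)]
for d,a in seq:
    Rm=Rtool(a,-5,-1); T.append((g-(GO+d)*Rm[:,0],Rm))
rows(T,width=30)
print(T[-1][0])
E
python3 path2.py
```

```text
0.1,5.1,0,32,0.8,12.8,30   step 34.5 5.1
0.1,10.1,0,43.5,0.8,23.3,30   step 15.5 5.0
0.1,10.1,0,68.1,0.8,18.9,30   step 25.0 0.0
0.1,10.1,0,90.7,0.8,14.8,30   step 23.0 0.0
0.1,10.1,0,104.5,0.8,12.3,30   step 14.0 0.0
0.1,10.1,0,112.4,0.8,10.9,30   step 8.0 0.0
0.1,10.1,0,112.4,0.8,10.9,30   step 0.0 0.0
[450.01394655 289.8272929  113.10315765]
```

Call:
{"api": "servo_tool", "payload": {"commands": [0,5,0,32,1,13,30,0,10,0,44,1,23,30,0,10,0,50,1,22,30,0,10,0,50,1,22,30]}}

```text
time: 4.38
position: [428.6, 290.5, 172.3]
tcp_rot: [-0.4, 69.8, -5.5]
contact_force: [0.0, 1.1, 0.1]
width: 30.2
```

```bash
sed -i 's/^seq=.*/seq=[(45,20),(22,20),(8,20),(0,20),(0,20)]/' path2.py; python3 path2.py
python3 - <<'E'
from h import *
p=eyes.capture("wrist"); save(p,"w2"); C=cloud(p)
pp,Rm,s=cur(); print(pp.round(1),s["joints"].round(1),s["time"])
m=(C[...,0]>425)&(C[...,0]<545)&(C[...,1]>230)&(C[...,1]<345)&(C[...,2]>4)&(C[...,2]<95)&(p["range_z"]>0)
X=C[m]; tl=(X-pp)@Rm; X=X[~((tl[:,0]<90)&(abs(tl[:,1])<70)&(abs(tl[:,2])<30))]
r=fitcaddy(X,[522,282,0,-0.085]); print(len(X),r.cost/len(X),r.x[:3].round(1),np.degrees(r.x[3]))
q=r.x; c,sn=np.cos(q[3]),np.sin(q[3]); print("handle",q[0]-52*c,q[1]-52*sn,56+q[2])
E
```

```text
-0.1,0.2,0.2,17.9,1.2,-0.2,30   step 18.0 0.3
-0.1,0.2,0.2,40.9,1.3,-0.3,30   step 23.0 0.0
-0.1,0.2,0.2,54.9,1.3,-0.4,30   step 14.0 0.0
-0.1,0.2,0.2,62.9,1.3,-0.4,30   step 8.0 0.0
-0.1,0.2,0.2,62.9,1.3,-0.4,30   step 0.0 0.0
[450.01394655 289.8272929  113.10315765]
[427.9 290.8 172.3] [ 33.8  20.  114.9 -24.6  31.6 -31.6] 4.425
7722 0.22998277493712624 [ 5.227e+02  2.836e+02 -4.000e-01] -5.183169668633985
handle 470.9281586189411 288.3266961977937 55.621494375050126
```

View pics/w2.png

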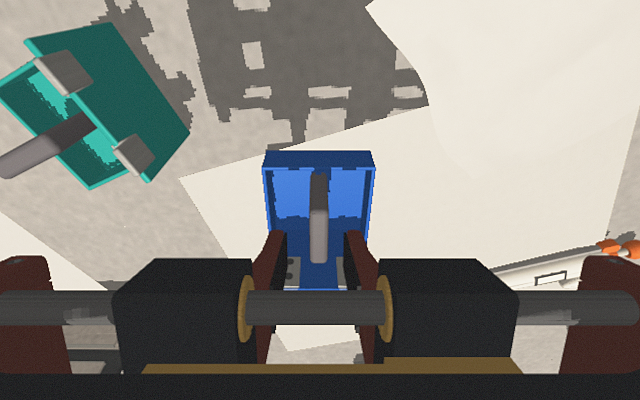

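The handle at (319,220) is centred between the fingers, so I'll move in and close.

Call:
{"api": "servo_tool", "payload": {"commands": [0,0,0,18,1,0,30,0,0,0,41,1,0,30,0,0,0,55,1,0,30,0,0,0,63,1,0,30,0,0,0,63,1,0,30,0,0,0,63,1,0,4,0,0,0,63,1,0,4,0,0,0,63,1,0,4], "force": 50}}

```text
time: 5.42
position: [449.7, 290.0, 113.7]
tcp_rot: [-0.3, 69.8, -5.3]
contact_force: [-1.4, 0.1, 3.7]
width: 11.8
```

Run:
```python
from h import *
p=eyes.capture("wrist"); save(p,"w3"); C=cloud(p)
pp,Rm,s=cur(); print(pp.round(1),s["joints"].round(1),s["time"],s["width"],s["contact_force"],s["tcp_rot"])
print("grip in world",pp+61.3*Rm[:,0])
```

```text
[449.7 290.  113.7] [ 32.2  27.3 115.6 -31.1  24.  -25.7] 5.475 11.888700137788623 [-2.24824202  0.44548469  4.02602358] [-0.29477894 69.7849392  -5.27928937]
grip in world [470.84119146 288.05835458  56.21428723]
```

View pics/w3.png

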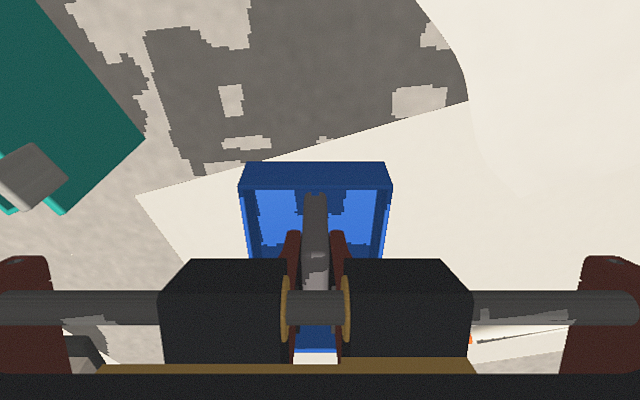

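The handle is gripped at width 11.9 mm, with the caddy square between the fingers. Next I'll plan the insertion path numerically.

```bash
cat > plan.py <<'E'
import numpy as np, heapq
def outline(rects,st=0.5):
    P=[]
    for (x0,z0,x1,z1) in rects:
        xs=np.arange(x0,x1+1e-6,st); zs=np.arange(z0,z1+1e-6,st)
        P+= [(x,z0) for x in xs]+[(x,z1) for x in xs]+[(x0,z) for z in zs]+[(x1,z) for z in zs]
    return np.unique(np.array(P),axis=0)
C=[(0,0,10,4),(6,0,10,20),(-4,-66,0,4)]
PT=outline(C,1.0)
OB=[(0,16,4,60),(0,-120,4,0),(28,-60,40,60),(4,35,28,60),(4,-60,28,-12.5)]
def sd(P,b):
    x0,z0,x1,z1=b; qx=abs(P[:,0]-(x0+x1)/2)-(x1-x0)/2; qz=abs(P[:,1]-(z0+z1)/2)-(z1-z0)/2
    return np.hypot(np.maximum(qx,0),np.maximum(qz,0))+np.minimum(np.maximum(qx,qz),0)
OC=np.array([(0,16),(4,16),(0,0),(4,0)])
def clear(sx,sz,th):
    c,s=np.cos(np.radians(th)),np.sin(np.radians(th))
    Q=np.c_[c*PT[:,0]+s*PT[:,1]+sx,-s*PT[:,0]+c*PT[:,1]+sz]
    d=min(sd(Q,b).min() for b in OB)
    O=OC-[sx,sz]; L=np.c_[c*O[:,0]-s*O[:,1],s*O[:,0]+c*O[:,1]]
    return min(d,min(sd(L,b).min() for b in C))
if __name__=="__main__":
    X=np.arange(-36,1.1,1); Z=np.arange(-14,13,1.); TH=np.arange(0,53,2.)
    G=np.array([[[clear(x,z,t) for t in TH] for z in Z] for x in X]); print(G.shape)
    np.save("G.npy",G)
    # dijkstra cost = len*(1+ k/clear^2)
    st=(0,int(np.where(Z==-4)[0][0]),int(np.where(TH==44)[0][0]))
    gl=(int(np.where(X==-1)[0][0]),int(np.where(Z==6)[0][0]),0)
    D={st:0};pr={};h=[(0,st)]
    while h:
        d,u=heapq.heappop(h)
        if u==gl: break
        if d>D[u]: continue
        for dx in(-1,0,1):
            for dz in(-1,0,1):
                for dt in(-1,0,1):
                    v=(u[0]+dx,u[1]+dz,u[2]+dt)
                    if v==u or min(v)<0 or v[0]>=len(X) or v[1]>=len(Z) or v[2]>=len(TH): continue
                    g=G[v]
                    if g<=0.05: continue
                    w=d+np.sqrt(dx*dx+dz*dz+dt*dt)*(0.3+ (3/ g)**3)
                    if w<D.get(v,1e18): D[v]=w;pr[v]=u;heapq.heappush(h,(w,v))
    path=[gl]
    while path[-1]!=st: path.append(pr[path[-1]])
    for u in path[::-1]: print(X[u[0]],Z[u[1]],TH[u[2]],G[u].round(2))
E
python3 plan.py
```

```text
(38, 27, 27)
-36.0 -4.0 44.0 15.31
-35.0 -3.0 44.0 14.6
-34.0 -2.0 44.0 14.01
-33.0 -1.0 44.0 13.54
-32.0 0.0 46.0 12.6
-31.0 1.0 48.0 11.73
-30.0 2.0 50.0 10.95
-29.0 3.0 52.0 10.27
-28.0 3.0 52.0 9.61
-27.0 3.0 52.0 8.99
-26.0 3.0 52.0 8.37
-25.0 3.0 52.0 7.75
-24.0 3.0 52.0 7.07
-23.0 3.0 52.0 6.47
-22.0 3.0 52.0 5.91
-21.0 3.0 52.0 5.29
-20.0 3.0 52.0 4.68
-19.0 4.0 52.0 4.41
-18.0 4.0 52.0 4.23
-17.0 4.0 52.0 3.62
-16.0 5.0 52.0 3.41
-15.0 5.0 52.0 3.17
-14.0 6.0 52.0 2.82
-13.0 6.0 52.0 2.73
-12.0 7.0 52.0 2.9
-11.0 8.0 52.0 3.07
-10.0 9.0 52.0 2.9
-9.0 9.0 50.0 2.68
-8.0 10.0 48.0 2.43
-7.0 10.0 46.0 2.67
-6.0 10.0 44.0 2.97
-5.0 10.0 42.0 3.31
-4.0 10.0 40.0 3.17
-4.0 10.0 38.0 3.19
-3.0 9.0 36.0 3.31
-3.0 9.0 34.0 3.48
-3.0 9.0 32.0 3.53
-2.0 8.0 30.0 3.93
-2.0 8.0 28.0 4.0
-2.0 8.0 26.0 4.07
-2.0 8.0 24.0 3.77
-1.0 8.0 22.0 3.79
-1.0 8.0 20.0 3.68
-1.0 8.0 18.0 3.42
-1.0 8.0 16.0 3.17
-1.0 8.0 14.0 2.91
-1.0 8.0 12.0 2.64
-1.0 8.0 10.0 2.37
-1.0 7.0 8.0 1.96
-1.0 6.0 6.0 1.62
-1.0 6.0 4.0 1.42
-1.0 6.0 2.0 1.21
-1.0 6.0 0.0 1.0
```

```bash
cat >> h.py <<'E'
PY=-5.88
def Rc(th,yaw=PY): return R.from_euler("ZY",[yaw,th],degrees=True).as_matrix()
GR=np.array([593.0,-92.2,142.0]); RP=R.from_euler("Z",PY,degrees=True).as_matrix()
SEAT=np.array([0,0,66.])
def loadT():
    d=np.load("grasp.npz"); return d["R"],d["t"]   # caddy in tool
def tool_for(seat_w,th,yaw=PY):
    Rg,tg=loadT(); Rcw=Rc(th,yaw); o=seat_w-Rcw@SEAT
    Rt=Rcw@Rg.T; return o-Rt@tg, Rt
def caddy_now():
    """seat in groove frame, theta(front up), yaw err, from the arm reading"""
    Rg,tg=loadT(); p,Rm,s=cur(); Rcw=Rm@Rg; o=p+Rm@tg; seat=o+Rcw@SEAT
    rel=RP.T@Rcw; e=R.from_matrix(rel).as_euler("ZYX",degrees=True)
    return RP.T@(seat-GR), e, s
def rep():
    q,e,s=caddy_now(); print("seat@groove",q.round(2),"yaw,tilt,roll",e.round(2),"F",np.array(s["contact_force"]).round(1),"Mw",np.array(s["wrist_torque"]).round(2),"w",round(s["width"],1),"t",s["time"],"j",s["joints"].round(0))
E
python3 - <<'E'
from h import *
p,Rm,s=cur(); Rcw=Rc(0,-5.25); o=np.array([522.7,283.5,0.])
np.savez("grasp.npz",R=Rm.T@Rcw,t=Rm.T@(o-p)); print((Rm.T@(o-p)).round(1))
rep()
T=[]; s0=np.array([522.7,283.5,66]); 
for k in range(1,9):
    sw=s0+np.array([-3*k,0 if k<5 else -12*(k-4),min(k,6)*22]); T.append((*tool_for(sw,6*max(0,k-1),-5.25),4))
rows(T)
E
```

```text
[1.32e+02 1.00e-01 2.94e+01]
seat@groove [-108.42  366.52  -76.  ] yaw,tilt,roll [0.63 0.   0.  ] F [-2.2  0.4  4. ] Mw [0.32 0.13 0.15] w 11.9 t 5.475 j [ 32.  27. 116. -31.  24. -26.]
-0,-0,0,-21.7,-0.3,4.8,4   step 22.2 0.0
-0,6,0,-48.4,-0.6,17.2,4   step 29.5 6.0
-0,12,0.1,-74.4,-1,30.1,4   step 29.0 6.0
-0,18,0.1,-99.4,-1.3,43.4,4   step 28.4 6.0
-0,24,0.1,-123.2,-13.6,58,4   step 30.5 6.0
-0,30,0.1,-146,-25.9,72.8,4   step 29.9 6.0
-0,36,0.2,-147.3,-38.2,80.1,4   step 14.3 6.0
-0,42,0.2,-147.5,-50.4,87.4,4   step 14.3 6.0
```

Call:
{"api": "servo_tool", "payload": {"commands": [0,0,0,-22,0,5,4,0,6,0,-48,-1,17,4,0,12,0,-74,-1,30,4,0,18,0,-99,-1,43,4,0,24,0,-123,-14,58,4,0,30,0,-146,-26,73,4,0,36,0,-147,-38,80,4,0,42,0,-147,-50,87,4], "force": 55}}

```text
time: 6.48
position: [476.4, 237.2, 282.3]
tcp_rot: [-179.8, 68.1, 175.2]
contact_force: [0.2, -0.6, -2.7]
width: 11.8
```

```bash
cat > path3.py <<'E'
from h import *
rep()
q,e,s=caddy_now(); T=[]
y0=q[1]; end=np.array([-50,0,12.]); 
for k in range(1,9):
    t=k/8; qq=q+(end-q)*t; qq[2]=q[2] if k<6 else q[2]+(end[2]-q[2])*(k-5)/3
    qq[0]=q[0]+(end[0]-q[0])*t
    th=e[1]+(48-e[1])*min(1,t*2); yw=e[0]*(1-t)+PY
    T.append((*tool_for(GR+RP@qq,th,yw),4))
rows(T)
E
python3 path3.py
```

```text
seat@groove [-127.41  315.94   55.79] yaw,tilt,roll [ 0.47 42.13 -0.23] F [ 0.2 -0.6 -2.7] Mw [-0.02 -0.53  0.07] w 11.8 t 6.475 j [ 15.  25.  85.   7.  90. -71.]
0.1,1.5,0.2,-4.6,-39.8,10.3,4   step 41.4 1.5
0.2,2.9,0.3,-9.3,-79.5,20.5,4   step 41.2 1.5
0.2,4.4,0.3,-13.8,-119.1,30.9,4   step 41.2 1.5
0.3,5.9,0.3,-18.3,-158.7,41.2,4   step 41.2 1.5
0.3,5.9,0.4,-21.7,-198.4,49.6,4   step 40.6 0.1
0.4,5.9,0.4,-11.4,-238,63.5,4   step 43.2 0.1
0.4,5.9,0.4,-1.2,-277.6,77.4,4   step 43.2 0.1
0.5,5.9,0.4,9,-317.2,91.3,4   step 43.2 0.1
```

Call:
{"api": "servo_tool", "payload": {"commands": [0,1.5,0,-5,-40,10,4,0,3,0,-9,-80,20,4,0,4.4,0,-14,-119,31,4,0,6,0.3,-18,-159,41,4,0,6,0.4,-22,-198,50,4,0,6,0.4,-11,-238,63,4,0,6,0.4,-1,-278,77,4,0.5,6,0.4,9,-317,91,4]}}

```text
time: 7.48
position: [529.5, -87.1, 239.6]
tcp_rot: [179.8, 62.1, 174.2]
contact_force: [1.7, -0.2, -2.8]
width: 11.5
```

Run:
```python
from h import *
rep()
for n in ["side","scene"]:
    p=eyes.capture(n); C=cloud(p); np.savez(f"pre_{n}.npz",C=C,img=p["img"],**{k:p[k] for k in("fovy","cx","cy","pose")})
    save(p,n+"pre",(300,100,470,310) if n=="side" else (200,80,400,260),3 if n=="side" else 3.3)
rep()
```

```text
seat@groove [-50.4   -1.27  11.19] yaw,tilt,roll [-0.06 48.13 -0.07] F [ 1.7 -0.2 -2.8] Mw [-0.02 -0.57 -0.02] w 11.5 t 7.475 j [-14.  32.  82.  -4.  94. -98.]
seat@groove [-50.38  -3.66  10.04] yaw,tilt,roll [-0.34 48.21 -0.21] F [-0.1 -0.6 -2.2] Mw [ 0.05 -0.53 -0.08] w 11.9 t 7.575 j [-15.  32.  82.  -4.  94. -98.]
```

View pics/sidepre.png

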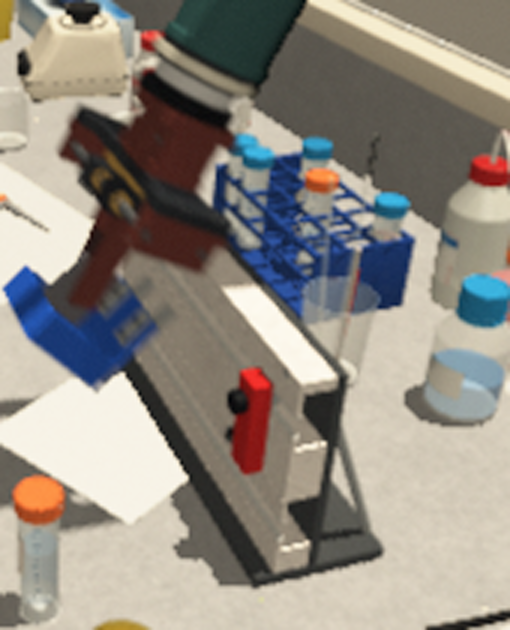

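View pics/scenepre.png

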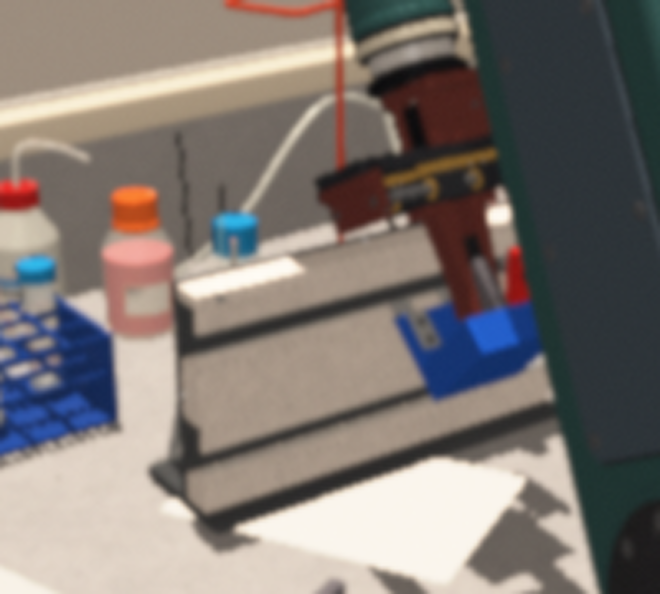

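Both views show the caddy held tilted in front of the upper groove with nothing touching. I'll let it settle, then measure its pose relative to the panel in each camera.

Call:
{"api": "servo_tool", "payload": {"commands": [0,0,0,0,0,0,4,0,0,0,0,0,0,4]}}

```text
time: 7.82
position: [529.2, -88.6, 238.5]
tcp_rot: [-180.0, 62.0, 174.2]
contact_force: [-0.7, 0.2, -2.1]
width: 11.6
```

```bash
cat > meas.py <<'E'
from h import *
def plane(C,img,hi=185):
    hsv=cv2.cvtColor(img,cv2.COLOR_RGB2HSV); Q=(C-GR)@RP
    m=(abs(Q[...,0])<6)&(abs(Q[...,1])<165)&(Q[...,2]>-112)&(Q[...,2]<42)&(hsv[...,1]<70)
    P=Q[m]; 
    for _ in range(4):
        A=np.c_[np.ones(len(P)),P[:,1]]; co=np.linalg.lstsq(A,P[:,0],rcond=None)[0]; r=P[:,0]-A@co; P=P[abs(r)<2]
    return co,len(P),P
def measure(n,p):
    C=cloud(p); img=p["img"]; co,k,_=plane(C,img)
    hsv=cv2.cvtColor(img,cv2.COLOR_RGB2HSV)
    Q=(C-GR)@RP; q,e,s=caddy_now()
    near=(np.linalg.norm(Q-(q+[-20,0,-10]),axis=-1)<110)
    b=near&(hsv[...,0]>105)&(hsv[...,0]<130)&(hsv[...,1]>130)&(Q[...,0]<8)&(p["range_z"]>0)
    X=Q[b]
    B=[BOX[i] for i in range(5)]
    def res(v):
        M=R.from_euler("ZYX",[v[3],v[4],v[5]],degrees=True).as_matrix()
        L=(X-v[:3])@M+SEAT
        return np.min([abs(boxsd(L,*bb)) for bb in B],axis=0)
    r=least_squares(res,[*q,*e],loss="soft_l1",f_scale=1.5,diff_step=1e-3,x_scale=[1,1,1,1,1,1])
    print(n,"plane",co.round(4),k,"| blue",len(X),"cost",(r.cost/max(1,len(X))).round(2),"seat",r.x[:3].round(1),"ypr",r.x[3:].round(1),"| arm says",q.round(1),e.round(1),"| seat x rel plane",(r.x[0]-co[0]-co[1]*r.x[1]).round(1))
if __name__=="__main__":
    for n in ["side","scene"]: measure(n,eyes.capture(n))
    rep()
E
python3 meas.py
```

```text
side plane [0.5006 0.0009] 1739 | blue 803 cost 0.92 seat [-47.1  -3.5  13.7] ypr [-0.  47.9  0.5] | arm says [-50.5  -2.8  10.3] [-0.3 48.2 -0.2] | seat x rel plane -47.6
scene plane [-0.4494 -0.    ] 2402 | blue 733 cost 0.31 seat [-50.7  -3.2  10. ] ypr [-0.8 48.4 -0.6] | arm says [-50.4  -2.8  10.4] [-0.3 48.2 -0.2] | seat x rel plane -50.3
seat@groove [-50.45  -2.75  10.35] yaw,tilt,roll [-0.26 48.19 -0.19] F [-0.  -0.8 -2.3] Mw [ 0.02 -0.55  0.  ] w 11.7 t 7.925 j [-15.  32.  82.  -4.  94. -98.]
```

```bash
sed -i 's/TH=np.arange(0,53,2.)/TH=np.arange(0,49,2.)/; s/TH==44/TH==48/' plan.py; python3 plan.py | tail -40
cat > path4.py <<'E'
from h import *
import sys, ast
rep()
W=ast.literal_eval(sys.argv[1])
rows([(*tool_for(GR+RP@np.array([x,float(sys.argv[2]) if len(sys.argv)>2 else -2.8,z]),th),4) for x,z,th in W])
E
python3 path4.py "[(-42,4,48),(-34,2,48),(-28,2,48),(-24,3,48),(-24,3,48)]"
```

```text
-23.0 2.0 48.0 6.54
-22.0 2.0 48.0 5.96
-21.0 2.0 48.0 5.5
-20.0 2.0 48.0 4.87
-19.0 2.0 48.0 4.2
-18.0 3.0 48.0 4.08
-17.0 3.0 48.0 3.6
-16.0 4.0 48.0 3.08
-15.0 4.0 48.0 3.01
-14.0 4.0 48.0 2.34
-13.0 5.0 48.0 2.41
-12.0 6.0 48.0 2.49
-11.0 7.0 48.0 2.56
-10.0 8.0 48.0 2.58
-9.0 9.0 48.0 2.5
-8.0 10.0 48.0 2.43
-7.0 10.0 46.0 2.67
-6.0 10.0 44.0 2.97
-5.0 10.0 42.0 3.31
-4.0 10.0 40.0 3.17
-4.0 10.0 38.0 3.19
-3.0 9.0 36.0 3.31
-3.0 9.0 34.0 3.48
-3.0 9.0 32.0 3.53
-2.0 8.0 30.0 3.93
-2.0 8.0 28.0 4.0
-2.0 8.0 26.0 4.07
-2.0 8.0 24.0 3.77
-1.0 8.0 22.0 3.79
-1.0 8.0 20.0 3.68
-1.0 8.0 18.0 3.42
-1.0 8.0 16.0 3.17
-1.0 8.0 14.0 2.91
-1.0 8.0 12.0 2.64
-1.0 8.0 10.0 2.37
-1.0 7.0 8.0 1.96
-1.0 6.0 6.0 1.62
-1.0 6.0 4.0 1.42
-1.0 6.0 2.0 1.21
-1.0 6.0 0.0 1.0
seat@groove [-50.45  -2.75  10.35] yaw,tilt,roll [-0.26 48.19 -0.19] F [-0.  -0.8 -2.3] Mw [ 0.02 -0.55  0.  ] w 11.7 t 7.925 j [-15.  32.  82.  -4.  94. -98.]
-0.2,-0.2,0.1,1.8,-0.3,10.2,4   step 10.4 0.3
-0.2,-0.2,0.1,-0.2,-0.3,18.2,4   step 8.2 0.0
-0.2,-0.2,0.1,-3,-0.3,23.5,4   step 6.0 0.0
-0.2,-0.2,0.1,-5.7,-0.3,26.6,4   step 4.1 0.0
-0.2,-0.2,0.1,-5.7,-0.3,26.6,4   step 0.0 0.0
```

Call:
{"api": "servo_tool", "payload": {"commands": [-0.2,-0.2,0,1.8,0,10.2,4,-0.2,-0.2,0,-0.2,0,18.2,4,-0.2,-0.2,0,-3,0,23.5,4,-0.2,-0.2,0,-5.7,0,26.6,4,-0.2,-0.2,0,-5.7,0,26.6,4]}}

```text
time: 8.55
position: [555.8, -91.1, 231.4]
tcp_rot: [179.8, 62.3, 174.3]
contact_force: [-0.4, 0.3, -1.5]
width: 11.6
```

```bash
python3 meas.py; python3 path4.py "[(-21,2.2,48),(-18.5,2.7,48),(-16,3.8,48),(-14.5,4.2,48),(-13,5.2,48),(-12,6,48),(-12,6,48)]"
```

```text
side plane [0.5125 0.001 ] 1441 | blue 791 cost 0.75 seat [-21.6  -4.4   4.7] ypr [ 1.1 48.2  2.3] | arm says [-23.9  -2.6   3. ] [ 0.  48.  -0.1] | seat x rel plane -22.1
scene plane [-4.633e-01 -1.000e-04] 2403 | blue 799 cost 0.31 seat [-23.9  -1.5   2.9] ypr [ 1.7 48.   1.2] | arm says [-24.1  -2.5   3. ] [ 0.  48.  -0.1] | seat x rel plane -23.5
seat@groove [-24.08  -2.55   2.99] yaw,tilt,roll [ 1.0e-02  4.8e+01 -5.0e-02] F [ 0.5 -0.3 -1.8] Mw [ 0.02 -0.52  0.03] w 11.9 t 8.65 j [-14.  34.  79.  -4.  94. -98.]
seat@groove [-24.08  -2.55   2.99] yaw,tilt,roll [ 1.0e-02  4.8e+01 -5.0e-02] F [ 0.5 -0.3 -1.8] Mw [ 0.02 -0.52  0.03] w 11.9 t 8.65 j [-14.  34.  79.  -4.  94. -98.]
0,0,0.1,-0.7,-0.3,3.1,4   step 3.2 0.1
0,0,0.1,-2.3,-0.3,5.1,4   step 2.5 0.0
0,0,0.1,-4.5,-0.3,6.8,4   step 2.7 0.0
0,0,0.1,-5.5,-0.3,7.9,4   step 1.6 0.0
0,0,0.1,-7.1,-0.3,8.8,4   step 1.8 0.0
0,0,0.1,-8.3,-0.4,9.3,4   step 1.3 0.0
0,0,0.1,-8.3,-0.4,9.3,4   step 0.0 0.0
```

Call:
{"api": "servo_tool", "payload": {"commands": [0,0,0,-0.7,0,3.1,4,0,0,0,-2.3,0,5.1,4,0,0,0,-4.5,0,6.8,4,0,0,0,-5.5,0,7.9,4,0,0,0,-7.1,0,8.8,4,0,0,0,-8.3,0,9.3,4,0,0,0,-8.3,0,9.3,4]}}

```text
time: 9.52
position: [567.4, -92.2, 234.5]
tcp_rot: [179.8, 62.2, 174.3]
contact_force: [0.3, 0.1, -2.6]
width: 11.7
```

```bash
python3 path4.py "[(-11,7,48),(-10,8,48),(-9,9,48),(-8,10,47),(-6,10.2,44),(-4.5,10,41),(-4,10,38),(-4,10,38)]"
python3 - <<'E'
from h import *
p=eyes.capture("side"); save(p,"side5",(320,140,430,240),6)
E
```

```text
seat@groove [-11.86  -2.5    6.11] yaw,tilt,roll [ 2.000e-02  4.798e+01 -5.000e-02] F [ 0.3  0.1 -2.6] Mw [-0.03 -0.55  0.02] w 11.7 t 9.525 j [-14.  35.  77.  -4.  96. -98.]
0,0,0.1,-1.2,-0.3,0.4,4   step 1.3 0.1
0,0,0.1,-2.6,-0.4,0.8,4   step 1.4 0.0
0,0,0.1,-3.9,-0.4,1.2,4   step 1.4 0.0
0,-1,0.1,-4.3,-0.4,0.4,4   step 0.9 1.0
0,-4,0,-2.5,-0.3,-1.5,4   step 2.6 3.0
0,-7,0,0,-0.3,-3.4,4   step 3.2 3.0
0,-10,0,3,-0.3,-6.2,4   step 4.1 3.0
0,-10,0,3,-0.3,-6.2,4   step 0.0 0.0
```

View pics/side5.png

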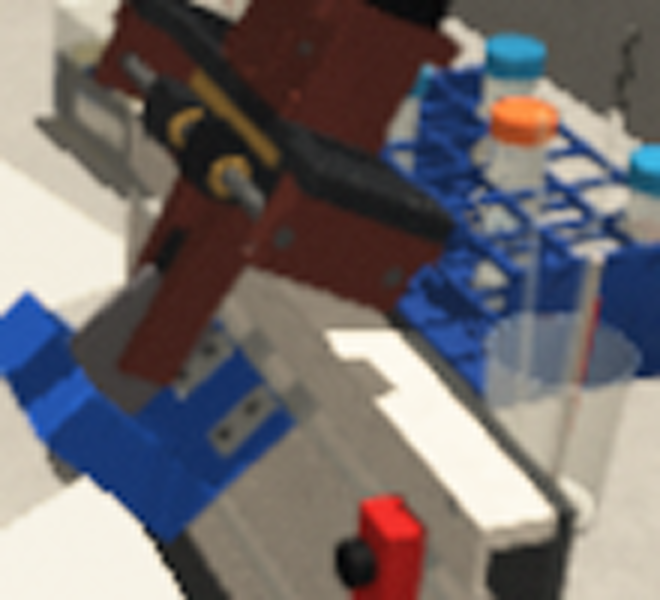

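The side view shows both tabs entering the groove and the gripper body clear of the panel top. No force has built up, so I'll continue.

Call:
{"api": "servo_tool", "payload": {"commands": [0,0,0,-1.2,-0.3,0.4,4,0,0,0,-2.6,-0.3,0.8,4,0,0,0,-3.9,-0.3,1.2,4,0,-1,0,-4.3,-0.3,0.4,4,0,-4,0,-2.5,-0.3,-1.5,4,0,-7,0,0,-0.3,-3.4,4,0,-10,0,3,-0.3,-6.2,4,0,-10,0,3,-0.3,-6.2,4]}}

```text
time: 10.58
position: [559.5, -91.7, 235.2]
tcp_rot: [179.7, 72.2, 174.2]
contact_force: [-0.5, -0.1, -1.9]
width: 11.6
```

```bash
python3 meas.py; python3 path4.py "[(-3.2,9.2,35),(-2.8,8.8,32),(-2.2,8.2,29),(-2,8,26),(-1.7,8,23),(-1.3,8,20),(-1,8,17),(-1,8,17)]"
```

```text
side plane [0.4606 0.0005] 1317 | blue 818 cost 1.25 seat [-0.1 -8.4 19.7] ypr [ 0.6 35.7  5.3] | arm says [-4.5 -2.8 10.4] [ 0. 38.  0.] | seat x rel plane -0.5
scene plane [-4.294e-01 -2.000e-04] 2493 | blue 705 cost 0.45 seat [-4.6 -2.6  9.7] ypr [ 0.6 38.6  0.3] | arm says [-4.1 -2.8 10.2] [ 0. 38.  0.] | seat x rel plane -4.2
seat@groove [-4.12 -2.79 10.23] yaw,tilt,roll [ 0.04 38.02  0.  ] F [ 0.1 -0.2 -1.9] Mw [-0.   -0.45  0.01] w 11.8 t 10.675 j [-15.  30.  84.  -3.  84. -99.]
seat@groove [-4.12 -2.79 10.23] yaw,tilt,roll [ 0.04 38.02  0.  ] F [ 0.1 -0.2 -1.9] Mw [-0.   -0.45  0.01] w 11.8 t 10.675 j [-15.  30.  84.  -3.  84. -99.]
0,-3,-0,3.5,0,-2.4,4   step 4.3 3.0
0,-6,-0,6.8,0,-5.4,4   step 4.4 3.0
0,-9,-0,10.4,0.1,-7.9,4   step 4.4 3.0
0,-12,-0.1,13.9,0.1,-10.7,4   step 4.5 3.0
0,-15,-0.1,17.3,0.1,-13.4,4   step 4.3 3.0
0,-18,-0.1,20.9,0.1,-15.8,4   step 4.3 3.0
0,-21,-0.1,24.6,0.1,-18,4   step 4.3 3.0
0,-21,-0.1,24.6,0.1,-18,4   step 0.0 0.0
```

Step 1's state has been reached with no contact. Next, the swing down.

Call:
{"api": "servo_tool", "payload": {"commands": [0,-3,0,3.5,0,-2.4,4,0,-6,0,6.8,0,-5.4,4,0,-9,0,10.4,0,-7.9,4,0,-12,0,13.9,0,-10.7,4,0,-15,0,17.3,0,-13.4,4,0,-18,0,20.9,0,-15.8,4,0,-21,0,24.6,0,-18,4,0,-21,0,24.6,0,-18,4]}}

```text
time: 11.68
position: [534.9, -89.2, 216.7]
tcp_rot: [1.9, 86.9, -3.7]
contact_force: [0.5, 0.9, -2.7]
width: 11.8
```

```bash
python3 meas.py; python3 path4.py "[(-1,8,14),(-1,8,11),(-1,7.5,8),(-1,6.5,5.5),(-1,6,3),(-1,6,1),(-1,6,1)]"
```

```text
side plane [0.538  0.0012] 1121 | blue 848 cost 1.33 seat [ -2.  -12.3  22.5] ypr [-0.4 11.9  8.4] | arm says [-1.3 -2.8  7.8] [ 0.1 17.1  0.1] | seat x rel plane -2.6
scene plane [-4.716e-01 -4.000e-04] 2394 | blue 726 cost 0.97 seat [-2.9  0.8 16.9] ypr [ 0.2 13.  -4.3] | arm says [-0.7 -2.9  7.9] [ 0.1 17.1  0.1] | seat x rel plane -2.5
seat@groove [-0.73 -2.87  7.95] yaw,tilt,roll [ 0.06 17.08  0.11] F [-0.2  0.5 -2. ] Mw [ 0.01 -0.05  0.05] w 11.9 t 11.775 j [ -17.   20.  101.    1.   56. -102.]
seat@groove [-0.73 -2.87  7.95] yaw,tilt,roll [ 0.06 17.08  0.11] F [-0.2  0.5 -2. ] Mw [ 0.01 -0.05  0.05] w 11.9 t 11.775 j [ -17.   20.  101.    1.   56. -102.]
0,-3.1,-0.1,2.8,0.2,-4,4   step 4.9 3.1
0,-6.1,-0.1,5.9,0.2,-7.4,4   step 4.6 3.0
0,-9.1,-0.1,9.6,0.2,-10.7,4   step 5.0 3.0
0,-11.6,-0.2,13.3,0.3,-13.4,4   step 4.6 2.5
0,-14.1,-0.2,16.7,0.3,-15.9,4   step 4.2 2.5
0,-16.1,-0.2,19.1,0.3,-17.8,4   step 3.1 2.0
0,-16.1,-0.2,19.1,0.3,-17.8,4   step 0.0 0.0
```

Run:
```python
from h import *
a=eyes.capture("side"); b=eyes.capture("scene")
q,e,s=caddy_now()
M=R.from_euler("ZYX",e,degrees=True).as_matrix()
def over(p,crop,k,n):
    im=p["img"][:,:,::-1].copy(); x0,y0,x1,y1=crop
    im=cv2.resize(im[y0:y1,x0:x1],None,fx=k,fy=k,interpolation=cv2.INTER_CUBIC)
    for lo,hi in [BOX[4],((-80,-40,0),(0,40,28)),BOX[5]]:
        lo,hi=np.array(lo),np.array(hi)
        V=np.array([[ (lo,hi)[i][0],(lo,hi)[j][1],(lo,hi)[l][2]] for i in(0,1) for j in(0,1) for l in(0,1)])
        W=GR+(((V-SEAT)@M.T+q)@RP.T); uv=((proj(p,W)-[x0,y0]+0.5)*k).astype(int)
        for i in range(8):
            for j in range(i):
                if bin(i^j).count("1")==1: cv2.line(im,tuple(map(int,uv[i])),tuple(map(int,uv[j])),(0,255,255),1)
    return im
A=over(a,(330,150,420,240),6,"s"); B=over(b,(260,110,390,230),5,"c")
cv2.imwrite("pics/ov_a.png",A); cv2.imwrite("pics/ov_b.png",B)
```

```text
(no output)
```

View pics/ov_a.png

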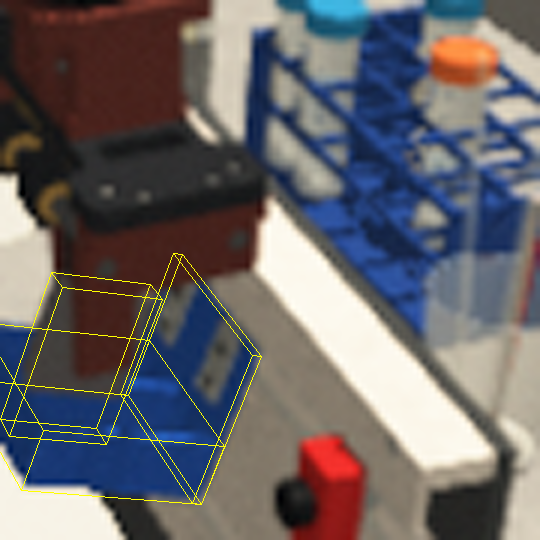

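View pics/ov_b.png

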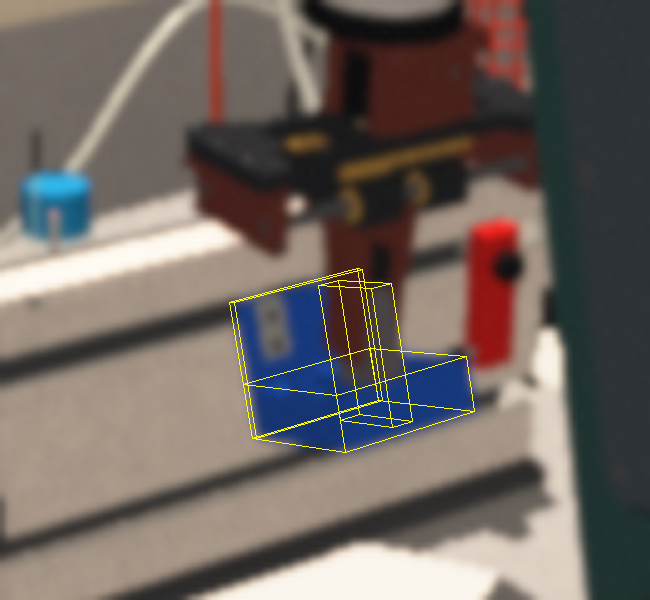

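The projected model from the arm reading matches both pictures, so the cloud fit was misled by occlusion. I'll continue the swing.

Call:
{"api": "servo_tool", "payload": {"commands": [0,-3.1,0,2.8,0.2,-4,4,0,-6.1,0,5.9,0.2,-7.4,4,0,-9.1,0,9.6,0.2,-10.7,4,0,-11.6,-0.2,13.3,0.3,-13.4,4,0,-14.1,-0.2,16.7,0.3,-15.9,4,0,-16.1,-0.2,19.1,0.3,-17.8,4,0,-16.1,-0.2,19.1,0.3,-17.8,4]}}

```text
time: 12.75
position: [519.3, -87.4, 196.6]
tcp_rot: [-0.2, 70.9, -5.8]
contact_force: [-4.5, 2.7, -4.8]
width: 11.7
```

```bash
python3 path4.py "[(-1,5,0.5),(-1,4,0),(-1,3,0),(-1,2,0),(-1,1.2,0),(-1,1.2,0)]"
```

```text
seat@groove [-1.45 -2.54  5.45] yaw,tilt,roll [0.01 1.08 0.02] F [-4.5  2.7 -4.8] Mw [0.65 1.14 0.12] w 11.7 t 12.75 j [ -20.   16.  115.    9.   30. -111.]
0,-0.6,-0,1.1,-0.2,-0.4,4   step 1.2 0.6
0,-1.1,-0,2.5,-0.2,-1.4,4   step 1.7 0.5
0,-1.1,-0,3.5,-0.2,-1.7,4   step 1.0 0.0
0,-1.1,-0,4.4,-0.2,-2,4   step 1.0 0.0
0,-1.1,-0,5.2,-0.2,-2.3,4   step 0.8 0.0
0,-1.1,-0,5.2,-0.2,-2.3,4   step 0.0 0.0
```

There is light contact at −4.5 N in x, so I'll back off slightly and re-read before lowering.

```bash
python3 path4.py "[(-2,5.5,1),(-2,5.5,1)]" -2.5
```

```text
seat@groove [-1.45 -2.54  5.45] yaw,tilt,roll [0.01 1.08 0.02] F [-4.5  2.7 -4.8] Mw [0.65 1.14 0.12] w 11.7 t 12.75 j [ -20.   16.  115.    9.   30. -111.]
0,-0.1,-0,-0.2,0.1,-0.6,4   step 0.6 0.1
0,-0.1,-0,-0.2,0.1,-0.6,4   step 0.0 0.0
```

Call:
{"api": "servo_tool", "payload": {"commands": [0,0,0,-0.2,0,-0.6,4,0,0,0,-0.2,0,-0.6,4]}}

```text
time: 13.0
position: [519.3, -87.4, 196.7]
tcp_rot: [-0.3, 70.9, -5.8]
contact_force: [-1.8, 1.0, -1.9]
width: 11.9
```

```bash
python3 path4.py "[(-2,4.5,1),(-2,3.5,1),(-2,3.5,1)]" -2.5
```

```text
seat@groove [-1.52 -2.58  5.59] yaw,tilt,roll [0.02 1.08 0.02] F [-1.8  1.  -1.9] Mw [ 0.11  0.35 -0.02] w 11.9 t 13.0 j [ -20.   16.  115.    9.   30. -111.]
0,-0.1,-0,0.9,0.1,-0.9,4   step 1.3 0.1
0,-0.1,-0,1.9,0.1,-1.2,4   step 1.0 0.0
0,-0.1,-0,1.9,0.1,-1.2,4   step 0.0 0.0
```

Call:
{"api": "servo_tool", "payload": {"commands": [0,0,0,0.9,0,-0.9,4,0,0,0,1.9,0,-1.2,4,0,0,0,1.9,0,-1.2,4]}}

```text
time: 13.38
position: [519.1, -87.5, 194.6]
tcp_rot: [-0.3, 70.8, -5.9]
contact_force: [-0.1, 0.3, -2.6]
width: 12.0
```

```bash
python3 path4.py "[(-2,2.5,0.5),(-2,1.5,0.5),(-2,1.5,0.5)]" -2.5
```

```text
seat@groove [-1.69 -2.66  3.49] yaw,tilt,roll [0.02 1.06 0.01] F [-0.1  0.3 -2.6] Mw [ 0.07  0.16 -0.04] w 12.0 t 13.375 j [ -20.   17.  115.    9.   30. -111.]
0,-0.6,-0,1.3,0.2,-1.3,4   step 1.9 0.6
0,-0.6,-0,2.3,0.2,-1.6,4   step 1.0 0.0
0,-0.6,-0,2.3,0.2,-1.6,4   step 0.0 0.0
```

Free again, with only the weight showing. I'll keep lowering.

Call:
{"api": "servo_tool", "payload": {"commands": [0,0,0,1.1,0,-0.7,4,0,0,0,2.1,0,-1,4,0,0,0,2.1,0,-1,4]}}

```text
time: 13.75
position: [518.8, -87.5, 192.2]
tcp_rot: [-0.3, 70.8, -5.9]
contact_force: [-0.1, -0.3, -1.9]
width: 11.8
```

```bash
python3 path4.py "[(-1.7,1,1),(-1.7,0.5,1),(-1.7,0,1),(-1.7,0,1)]" -2.5
```

```text
seat@groove [-1.98 -2.66  1.07] yaw,tilt,roll [0.02 1.06 0.01] F [-0.1 -0.3 -1.9] Mw [ 0.04  0.2  -0.02] w 11.8 t 13.75 j [ -20.   17.  115.    9.   29. -111.]
0,-0.1,-0,0.2,0.2,0.2,4   step 0.3 0.1
0,-0.1,-0,0.7,0.2,-0,4   step 0.5 0.0
0,-0.1,-0,1.2,0.2,-0.2,4   step 0.5 0.0
0,-0.1,-0,1.2,0.2,-0.2,4   step 0.0 0.0
```

Call:
{"api": "servo_tool", "payload": {"commands": [0,0,0,0.2,0,0,4,0,0,0,0.7,0,-0.2,4,0,0,0,1.2,0,-0.4,4,0,0,0,1.2,0,-0.4,4]}}

```text
time: 14.25
position: [518.8, -87.5, 191.1]
tcp_rot: [-0.3, 70.8, -5.9]
contact_force: [-1.3, -1.2, 0.4]
width: 11.6
```

```bash
python3 path4.py "[(-1.7,-0.5,0.8),(-1.7,-0.5,0.8)]" -2.5
```

```text
seat@groove [-1.91 -2.69  0.01] yaw,tilt,roll [0.02 1.04 0.01] F [-1.3 -1.2  0.4] Mw [ 0.18  0.08 -0.02] w 11.6 t 14.25 j [ -20.   17.  116.    9.   29. -111.]
0,-0.2,-0,0.8,0.2,-0.3,4   step 0.8 0.2
0,-0.2,-0,0.8,0.2,-0.3,4   step 0.0 0.0
```

The caddy is seated: the lower lip now carries its weight, at seat z ≈ 0. I'll slide right in stages.

Call:
{"api": "servo_tool", "payload": {"commands": [0,0,0,0,-3,0,4,0,0,0,0,-8,0,4,0,0,0,0,-14,0,4,0,0,0,0,-20,0,4,0,0,0,0,-26,0,4,0,0,0,0,-32,0,4,0,0,0,0,-36,0,4,0,0,0,0,-38,0,4]}}

```text
time: 15.25
position: [515.1, -125.6, 191.1]
tcp_rot: [-0.3, 70.8, -5.9]
contact_force: [0.7, 0.8, -2.1]
width: 11.7
```

Run:
```python
from h import *
rep()
p=eyes.capture("side"); save(p,"side7",(330,160,430,260),6)
p=eyes.capture("scene"); save(p,"scene7",(290,120,400,220),6)
p=eyes.capture("wrist"); save(p,"wrist7")
rep()
```

```text
seat@groove [ -1.73 -41.02   0.05] yaw,tilt,roll [-0.    1.05  0.01] F [ 0.7  0.8 -2.1] Mw [0.21 0.05 0.09] w 11.7 t 15.25 j [ -25.   17.  115.   12.   30. -119.]
seat@groove [ -1.67 -40.89   0.09] yaw,tilt,roll [ 0.    1.04 -0.01] F [ 0.2 -1.2 -2.3] Mw [ 0.01  0.13 -0.04] w 11.6 t 15.4 j [ -25.   17.  115.   12.   30. -119.]
```

View pics/side7.png

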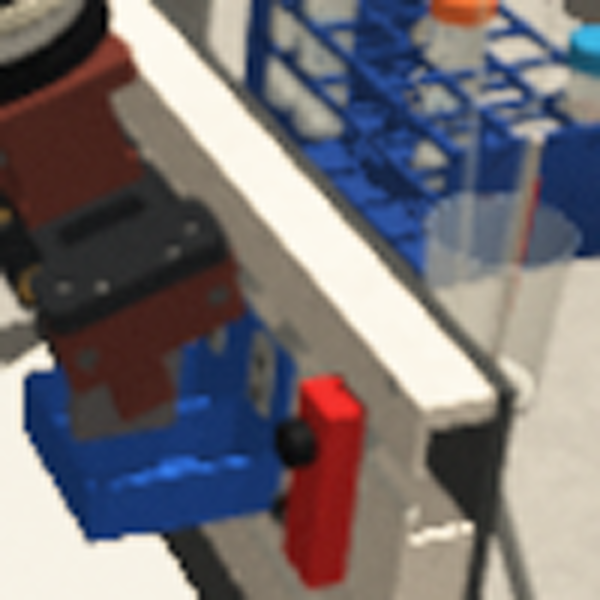

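View pics/scene7.png

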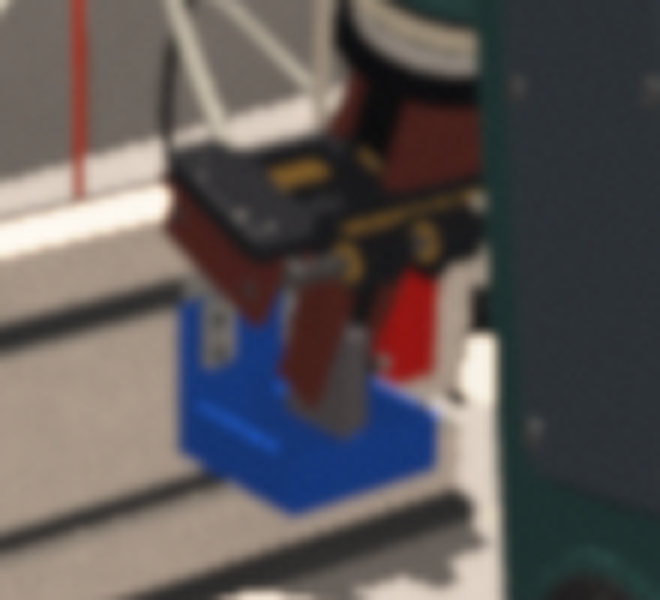

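View pics/wrist7.png

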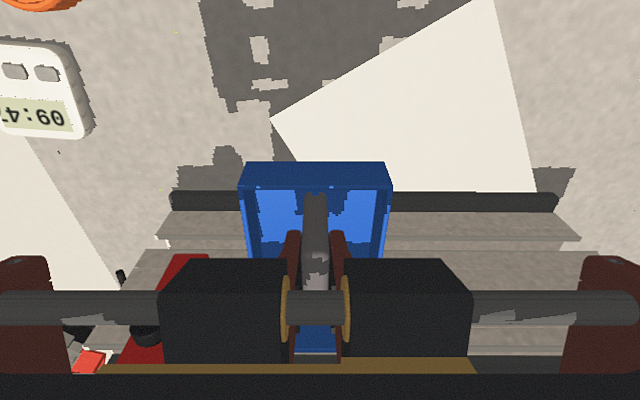

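The side view shows the caddy hanging flat, with the red stop at about (325,480) and the screw tip at (278,505), not yet touching. The wrist view shows the dark screw near (121,277). I'll measure the tip in both.

Run:
```python
from h import *
p=eyes.capture("wrist"); save(p,"w8",(70,230,220,350),5)
C=cloud(p); Q=(C-GR)@RP
hsv=cv2.cvtColor(p["img"],cv2.COLOR_RGB2HSV)
for v in range(266,290,2): print(v,[(u,*Q[v,u].round(0).astype(int),int(hsv[v,u,2])) for u in range(114,132,3)])
q=eyes.capture("side"); Cs=(cloud(q)-GR)@RP; h2=cv2.cvtColor(q["img"],cv2.COLOR_RGB2HSV)
for v in range(238,250,1): print(v,[(u,*Cs[v,u].round(0).astype(int),int(h2[v,u,2])) for u in range(370,384,2)])
```

```text
266 [(114, np.int64(80), np.int64(-253), np.int64(-143), 199), (117, np.int64(79), np.int64(-249), np.int64(-142), 205), (120, np.int64(80), np.int64(-246), np.int64(-143), 205), (123, np.int64(81), np.int64(-244), np.int64(-144), 196), (126, np.int64(80), np.int64(-240), np.int64(-143), 197), (129, np.int64(80), np.int64(-237), np.int64(-142), 195)]
268 [(114, np.int64(82), np.int64(-253), np.int64(-142), 196), (117, np.int64(83), np.int64(-250), np.int64(-142), 205), (120, np.int64(83), np.int64(-247), np.int64(-143), 221), (123, np.int64(83), np.int64(-244), np.int64(-143), 206), (126, np.int64(83), np.int64(-241), np.int64(-143), 194), (129, np.int64(83), np.int64(-238), np.int64(-143), 197)]
270 [(114, np.int64(86), np.int64(-255), np.int64(-143), 201), (117, np.int64(82), np.int64(-248), np.int64(-139), 112), (120, np.int64(82), np.int64(-245), np.int64(-139), 10), (123, np.int64(86), np.int64(-245), np.int64(-143), 180), (126, np.int64(86), np.int64(-242), np.int64(-143), 196), (129, np.int64(85), np.int64(-238), np.int64(-142), 196)]
272 [(114, np.int64(89), np.int64(-256), n
[... 7239 characters left out ...]
(-94), 122), (374, np.int64(13), np.int64(-45), np.int64(-106), 135), (376, np.int64(0), np.int64(-79), np.int64(-76), 124), (378, np.int64(-15), np.int64(-115), np.int64(-44), 113), (380, np.int64(-15), np.int64(-124), np.int64(-37), 113), (382, np.int64(-17), np.int64(-136), np.int64(-27), 126)]
249 [(370, np.int64(1), np.int64(-47), np.int64(-105), 134), (372, np.int64(2), np.int64(-56), np.int64(-98), 118), (374, np.int64(3), np.int64(-63), np.int64(-92), 133), (376, np.int64(15), np.int64(-51), np.int64(-105), 133), (378, np.int64(-15), np.int64(-117), np.int64(-45), 112), (380, np.int64(-15), np.int64(-126), np.int64(-38), 115), (382, np.int64(-16), np.int64(-136), np.int64(-30), 129)]
```

View pics/w8.png

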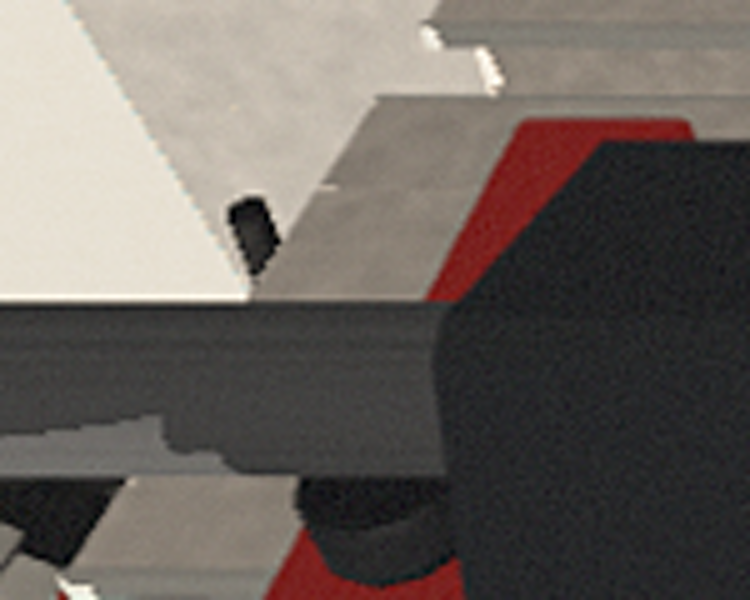

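The wrist's dark blob is a cable behind the panel, not the screw. The side depth puts the screw end at groove y ≈ −97 or further left, and the caddy side at −81, so the gap is about 12–16 mm. I'll move 10 mm, then step by feel.

Call:
{"api": "servo_tool", "payload": {"commands": [0,0,0,0,-3,0,4,0,0,0,0,-6,0,4,0,0,0,0,-8.5,0,4,0,0,0,0,-10,0,4,0,0,0,0,-10,0,4]}}

```text
time: 16.12
position: [514.1, -135.5, 191.1]
tcp_rot: [-0.3, 70.8, -5.9]
contact_force: [-0.8, -0.5, -1.8]
width: 11.4
```

Call:
{"api": "servo_tool", "payload": {"commands": [0,0,0,0,-0.5,0,4,0,0,0,0,-1,0,4,0,0,0,0,-1,0,4]}}

```text
time: 16.5
position: [514.0, -136.5, 191.1]
tcp_rot: [-0.3, 70.8, -5.9]
contact_force: [-0.1, 1.2, -1.7]
width: 11.9
```

Call:
{"api": "servo_tool", "payload": {"commands": [0,0,0,0,-0.5,0,4,0,0,0,0,-1,0,4,0,0,0,0,-1,0,4]}}

```text
time: 16.88
position: [513.9, -137.5, 191.2]
tcp_rot: [-0.3, 70.8, -5.9]
contact_force: [-0.4, 0.9, -1.5]
width: 11.6
```

Call:
{"api": "servo_tool", "payload": {"commands": [0,0,0,0,-0.5,0,4,0,0,0,0,-1,0,4,0,0,0,0,-1,0,4]}}

```text
time: 17.25
position: [513.8, -138.5, 191.1]
tcp_rot: [-0.3, 70.8, -5.9]
contact_force: [0.1, 0.8, -1.5]
width: 11.7
```

```bash
python3 -c "
from h import *
rep()"
```

```text
seat@groove [ -1.67 -54.02   0.06] yaw,tilt,roll [-0.    1.04 -0.01] F [ 0.1  0.8 -1.5] Mw [0.2  0.07 0.06] w 11.7 t 17.25 j [ -26.   17.  115.   13.   31. -121.]
```

Call:
{"api": "servo_tool", "payload": {"commands": [0,0,0,0,-0.5,0,4,0,0,0,0,-1,0,4,0,0,0,0,-1,0,4]}}

```text
time: 17.62
position: [513.7, -139.6, 191.1]
tcp_rot: [-0.3, 70.8, -5.9]
contact_force: [0.0, 0.8, -1.3]
width: 11.6
```

Call:
{"api": "servo_tool", "payload": {"commands": [0,0,0,0,-0.5,0,4,0,0,0,0,-1,0,4,0,0,0,0,-1,0,4]}}

```text
time: 18.0
position: [513.6, -140.6, 191.1]
tcp_rot: [-0.3, 70.8, -6.0]
contact_force: [0.3, 0.7, -2.0]
width: 11.5
```

Call:
{"api": "servo_tool", "payload": {"commands": [0,0,0,0,-0.5,0,4,0,0,0,0,-0.8,0,4,0,0,0,0,-0.8,0,4]}}

```text
time: 18.38
position: [513.5, -141.5, 191.1]
tcp_rot: [-0.3, 70.8, -6.0]
contact_force: [1.1, 1.2, -0.6]
width: 12.2
```

Call:
{"api": "servo_tool", "payload": {"commands": [0,0,0,0,-0.5,0,4,0,0,0,0,-0.8,0,4,0,0,0,0,-0.8,0,4]}}

```text
time: 18.75
position: [513.4, -142.1, 191.1]
tcp_rot: [-0.3, 70.8, -5.9]
contact_force: [-0.0, 3.2, -2.1]
width: 11.8
```

Contact with the screw: Fy has risen to 3.2 N. I'll press on in small steps.

Call:
{"api": "servo_tool", "payload": {"commands": [0,0,0,0,-0.4,0,4,0,0,0,0,-0.4,0,4]}}

```text
time: 19.0
position: [513.4, -142.2, 191.1]
tcp_rot: [-0.2, 70.8, -5.8]
contact_force: [0.8, 4.3, 0.1]
width: 12.2
```

```bash
python3 -c "
from h import *
rep()"
```

```text
seat@groove [ -1.75 -57.72   0.07] yaw,tilt,roll [0.   1.06 0.03] F [0.8 4.3 0.1] Mw [ 0.95 -0.14  0.45] w 12.2 t 19.0 j [ -27.   17.  115.   13.   31. -122.]
```

Call:
{"api": "servo_tool", "payload": {"commands": [0,0,0,0,-0.7,0,4,0,0,0,0,-0.8,0,4,0,0,0,0,-0.8,0,4]}}

```text
time: 19.38
position: [513.3, -142.4, 191.2]
tcp_rot: [-0.1, 70.9, -5.7]
contact_force: [1.5, 6.6, 0.2]
width: 11.5
```

```bash
python3 -c "
from h import *
rep()"
```

```text
seat@groove [ -1.85 -57.83   0.06] yaw,tilt,roll [0.03 1.07 0.08] F [1.5 6.6 0.2] Mw [ 1.21 -0.38  0.66] w 11.5 t 19.375 j [ -27.   17.  115.   13.   31. -122.]
```

Call:
{"api": "servo_tool", "payload": {"commands": [0,0,0,0,-1,0,4,0,0,0,0,-1.2,0,4,0,0,0,0,-1.2,0,4,0,0,0,0,-1.2,0,4]}}

```text
time: 19.88
position: [513.2, -142.6, 191.2]
tcp_rot: [0.2, 70.9, -5.4]
contact_force: [2.1, 9.1, 1.0]
width: 11.9
```

```bash
python3 -c "
from h import *
rep()"
```

```text
seat@groove [-1.940e+00 -5.795e+01  5.000e-02] yaw,tilt,roll [0.07 1.09 0.15] F [2.1 9.1 1. ] Mw [ 1.57 -0.53  0.86] w 11.9 t 19.875 j [ -27.   17.  115.   14.   31. -122.]
```

Call:
{"api": "servo_tool", "payload": {"commands": [0,0,0,0,-1.2,0,4,0,0,0,0,-1.2,0,4,0,0,0,0,-1.2,0,4]}}

```text
time: 20.25
position: [513.1, -142.9, 191.3]
tcp_rot: [0.4, 70.9, -5.1]
contact_force: [2.8, 8.7, 1.1]
width: 11.8
```

Run:
```python
from h import *
rep()
p=eyes.capture("side"); save(p,"side9",(330,160,430,260),6)
```

```text
seat@groove [ -1.95 -58.05   0.13] yaw,tilt,roll [0.1  1.1  0.24] F [2.8 8.7 1.1] Mw [ 1.64 -0.59  0.96] w 11.8 t 20.25 j [ -27.   17.  115.   14.   31. -122.]
```

View pics/side9.png

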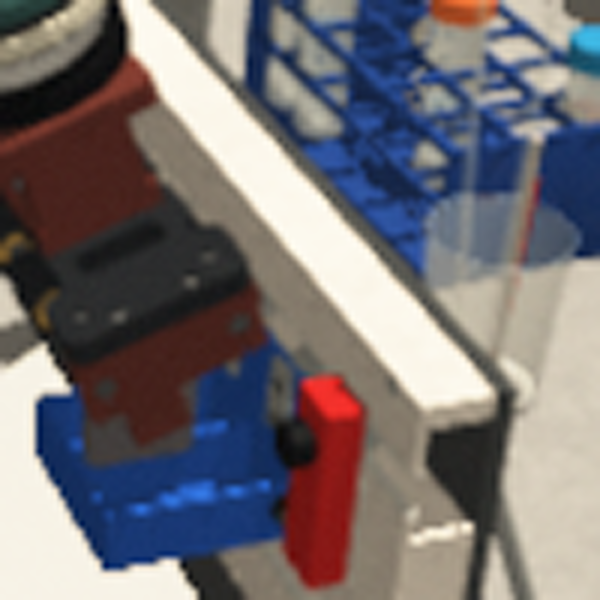

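The caddy touches the screw at (280,505) and stays square, with about 9 N held. I'll ease off the push, then release.

Call:
{"api": "servo_tool", "payload": {"commands": [0,0,0,0,0.4,0,4,0,0,0,0,0.7,0,4,0,0,0,0,0.7,0,4]}}

```text
time: 20.68
position: [513.2, -142.5, 191.2]
tcp_rot: [0.4, 70.9, -5.2]
contact_force: [1.0, 0.1, -2.1]
width: 11.8
```

```bash
python3 -c "
from h import *
rep()"
```

```text
seat@groove [ -1.9 -57.7   0.1] yaw,tilt,roll [0.09 1.1  0.22] F [ 1.   0.1 -2.1] Mw [0.12 0.06 0.09] w 11.8 t 20.675 j [ -27.   17.  115.   14.   31. -122.]
```

Call:
{"api": "servo_tool", "payload": {"commands": [0,0,0,0.3,0,-0.1,4,0,0,0,0.3,0,-0.1,15,0,0,0,0.3,0,-0.1,22,0,0,0,0.3,0,-0.1,28,0,0,0,0.3,0,-0.1,28]}}

```text
time: 21.3
position: [513.3, -142.6, 191.0]
tcp_rot: [0.3, 70.9, -5.2]
contact_force: [0.0, -0.8, -0.1]
width: 27.9
```

Run:
```python
from h import *
rep()
p=eyes.capture("wrist"); save(p,"w10")
```

```text
seat@groove [ -1.81 -57.79  -0.15] yaw,tilt,roll [0.08 1.09 0.21] F [ 0.  -0.8 -0.1] Mw [ 0.02 -0.01  0.04] w 27.9 t 21.3 j [ -27.   17.  115.   14.   31. -122.]
```

View pics/w10.png

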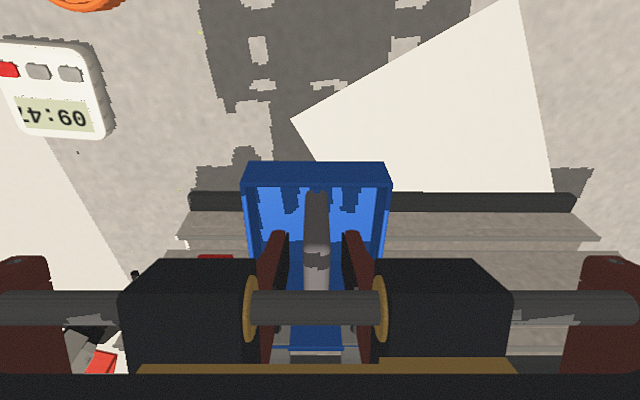

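Both fingers are clear of the handle at (316,240) and the caddy is hanging free. I'll retract straight back along the fingers.

Call:
{"api": "servo_tool", "payload": {"commands": [0,0,0,-6,0,0,28,0,0,0,-15,0,0,28,0,0,0,-28,0,0,28,0,0,0,-45,0,0,28,0,0,0,-65,0,0,28,0,0,0,-85,0,0,28,0,0,0,-90,0,0,28]}}

```text
time: 22.22
position: [484.0, -140.2, 277.9]
tcp_rot: [0.1, 70.7, -5.5]
contact_force: [0.0, -0.1, -0.6]
width: 27.6
```

```bash
cat > fin.py <<'E'
from h import *
p,Rm,s=cur(); print(p.round(1),s["contact_force"].round(1),s["time"],s["joints"].round(0))
out=[]
for n in ["side","scene","wrist"]:
    im=eyes.capture(n); Q=(cloud(im)-GR)@RP; hsv=cv2.cvtColor(im["img"],cv2.COLOR_RGB2HSV)
    save(im,n+"fin",{"side":(330,160,430,260),"scene":(290,120,400,220),"wrist":None}[n],6 if n!="wrist" else 1)
    tl=(cloud(im)-p)@Rm; fing=(tl[...,0]<92)&(abs(tl[...,1])<100)&(abs(tl[...,2])<50)
    m=(Q[...,0]>-92)&(Q[...,0]<-0.0)&(Q[...,1]>-106)&(Q[...,1]<-8)&(Q[...,2]>-75)&(Q[...,2]<8)&(hsv[...,0]>100)&(hsv[...,0]<132)&(hsv[...,1]>120)&~fing&(im["range_z"]>0)
    X=Q[m]
    if len(X)<50: print(n,len(X)); continue
    def res(v):
        M=R.from_euler("ZYX",v[3:],degrees=True).as_matrix(); L=(X-v[:3])@M+SEAT
        return np.min([abs(boxsd(L,*bb)) for bb in BOX[:6]],axis=0)
    r=least_squares(res,[-1,-57.8,0,0,0,0],loss="soft_l1",f_scale=1.5,diff_step=1e-3)
    print(n,len(X),"cost",round(r.cost/len(X),2),"seat",r.x[:3].round(1),"ypr deg",r.x[3:].round(1),"side y rel stop",(r.x[1]-40+113).round(1))
E
python3 fin.py
```

```text
[ 484.  -140.2  277.9] [ 0.  -0.1 -0.6] 22.225 [ -29.    7.  112.   11.   43. -120.]
side 864 cost 1.09 seat [ -1.3 -58.4   5.5] ypr deg [-0.1 -1.5  2.1] side y rel stop 14.6
scene 773 cost 0.91 seat [ -3.8 -59.4   3.6] ypr deg [ 0.5 -1.8  0.4] side y rel stop 13.6
wrist 8131 cost 0.11 seat [ -2.9 -58.   -0.4] ypr deg [-0.  -1.3  0. ] side y rel stop 15.0
```

View pics/sidefin.png

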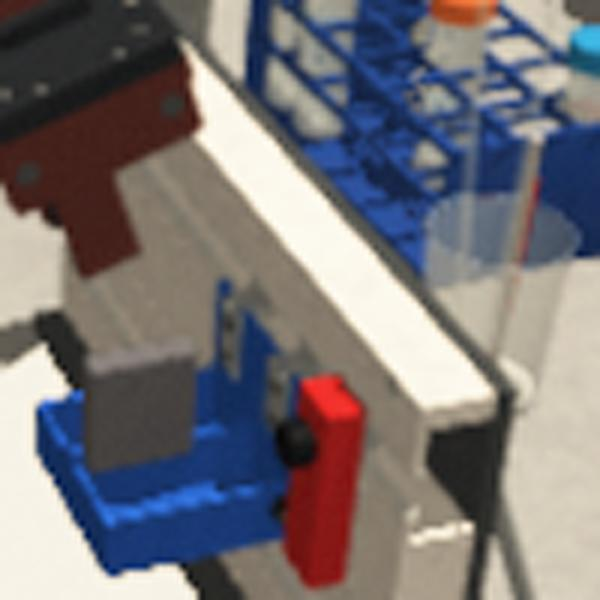

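View pics/wristfin.png

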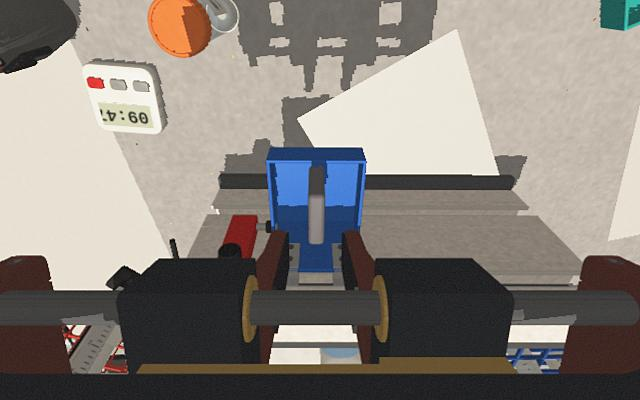

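```bash
python3 - <<'E'
from h import *
from meas import plane
im=eyes.capture("wrist"); Q=(cloud(im)-GR)@RP
m=(abs(Q[...,0])<6)&(Q[...,1]>-12)&(Q[...,1]<60)&(Q[...,2]<-10)&(Q[...,2]>-75)
print("panel plane x by wrist cam:",np.median(Q[m][:,0]).round(2),m.sum())
save(im,"wclose",(230,130,400,290),4.4)
E
python3 fin.py
```

```text
panel plane x by wrist cam: -1.33 3020
[ 483.7 -139.8  275.7] [-0.6 -0.1 -0.7] 22.425 [ -28.    8.  112.   11.   43. -120.]
side 865 cost 1.1 seat [ -1.4 -59.    5.7] ypr deg [-0.3 -1.6  2.4] side y rel stop 14.0
scene 775 cost 0.93 seat [ -3.8 -58.3   4. ] ypr deg [-0.2 -2.  -1. ] side y rel stop 14.7
wrist 8132 cost 0.12 seat [ -2.8 -58.   -0.5] ypr deg [-0.  -1.3  0. ] side y rel stop 15.0
```

View pics/wclose.png

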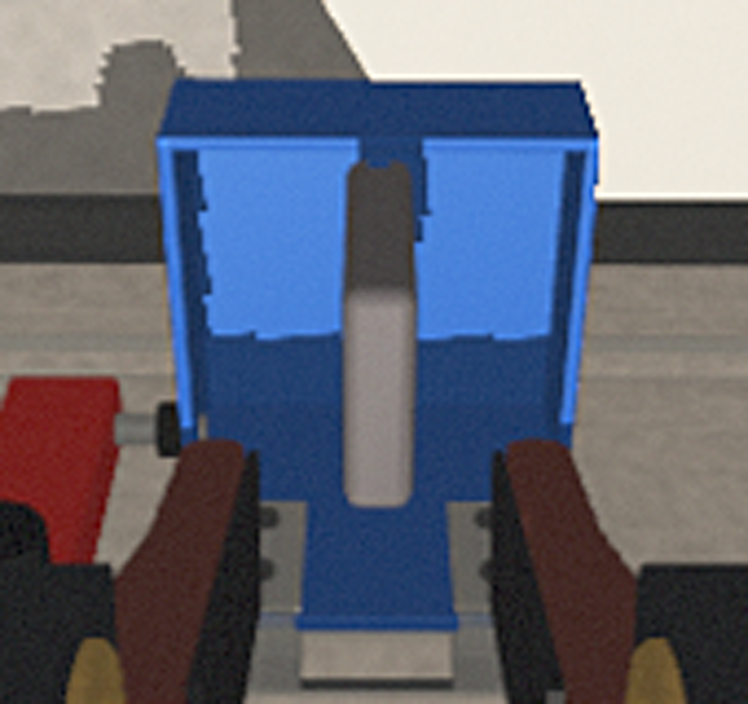

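The close-up shows the caddy square to the panel, with the rubber tip at (170,428) against its right wall. The seat is 1.5 mm in front of the panel plane, at z ≈ −0.5 mm, tilted 1.3°. All of these are within limits, so I'm handing in.

```bash
python3 -c "
from station import ticket, sensors
print(ticket.hand_in()); print(sensors.observe()['time'])"
```

```text
the job is handed in; nothing more can be done
None
the job is handed in; nothing more can be done
```

The blue caddy is hung in the upper groove, beside the red stop with its right wall against the rubber-tipped screw, released, and the job is handed in. The robot clock read about 22.4 s at the last check before that.

I put the tabs in at 48° tilt, swung the front down, and lowered it until the lower lip took the weight. I then slid it 55 mm right by feel to the screw and pressed for about a second, at about 9 N by the wrist sensor at the end. Then I eased off and let go.

**Last checks (wrist camera):**

| Check | Measured | Limit |
|---|---|---|
| Seat in front of the panel plane | 1.5 mm | 3 mm |
| Seat height relative to the lower lip | −0.5 mm | 2.5 mm |
| Upright | 1.3° (0.023 rad) off | 0.06 rad |
| Square to the panel | about 0° off | 0.06 rad |
| Gap from caddy side to stop block | 15 mm | 4–22 mm |

- **Disagreement:** the coarser scene and side cloud fits put the seat 4–6 mm too high. The same fits were already off earlier, when the projected model matched the pictures, so I did not rely on them.
- **Contact while swinging down:** I measured about 7 N at the wrist and backed off before lowering further. This and the press were the only pushes I measured, both well below the limits.
- **Other things on the bench:** I planned the moves clear of them and felt no other contact, but did not measure their positions again.

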